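Lock the stop screw of the conveyor station

ROBOT

A 6-joint arm with a two-finger parallel gripper is mounted at the origin on the work surface. World frame = base frame: x ahead of the robot, y to its left, z up, the work surface at z = 0. Lengths are in mm, angles in rad, forces in N, time in s.
With the tool pointing down it reaches from about 400 to 925 mm from the base axis. Payload 12.5 kg.
Tool frame: the origin (TCP) lies on the mounting face of the last link; the fingertips stand 190 mm ahead of it and the grasp point (between the pads) lies 171 mm ahead of it; x points along the fingers, y is the direction in which the jaws open and shut, and the axes are right-handed (so a half turn about x gives the same grasp; the last joint's range is limited). The gripper opens to 95 mm and grips with 3 to 60 N. Pads are 20 mm wide; open, the fingers measure 119 mm over their backs; the gripper's body (75 mm by 180 mm) begins 59 mm behind the grasp point.
Start: joints at [-1.27, 0.491, 1.559, -0, 1.092, -0.106], TCP at [247.314, -573.987, 404.761] pointing down, gripper open.
Joint ranges: [-3.1, 3.1], [-0.84, 2.19], [0.05, 2.79], [-1.13, 4.28], [0.06, 2.93], [-2.69, 2.69]. Speed limits (rad/s): [2.22, 2.22, 2.79, 3.14, 3.14, 3.14].

INTERFACE

Orientations are given as [roll, pitch, yaw] about the fixed x, y, z axes, in that order (R = Rz(yaw) Ry(pitch) Rx(roll)).
In Python, from cell import env, eyes gives the robot as it stands. The module is installed in compiled form; this text tells all that it offers.
- The arm moves only by the tool jog_arm, never from a script. Its argument "deltas" is one flat list of numbers, 7 for each row, row after row: the shift along the tool's x, y, z in mm, then the turn, a rotation vector about the tool's x, y, z in rad, then the opening, from 0 (shut) to 1 (fully open). A call has 1 to 10 rows; each row shifts and turns the pose as measured when the row begins, along the tool's axes as they then stand; what a row does not reach is not made up. A row lasts 1/8 s, in which the tool goes at most 62.5 mm and 10.7 degrees, less where a joint would pass 70% of its speed; a pose out of reach is approached as far as the arm can. A call is refused whole if a number of a shift passes 62.5 or a number of a turn 0.188, either way. A call with a gripper value outside its range is refused whole. The fingers move at their own pace and stop on an object; the grip force is fixed at half the most. Time passes only in rows, so rows that do not move let the fingers close. It gives the time, the measured TCP pose, the force and the opening at its end, in the units of the state.
- env.state(): the state, without advancing time (a new reading comes with each control period).
- eyes.read_camera(name): name is "scene" or "top" or "wrist"; returns a dict with "image" (384x512x3 uint8, red, green, blue), "fovy" (degrees; the focal length in pixels is half the picture's height over the tangent of half this angle, whatever the lens; pixels are square), "cx", "cy" (the principal point, pixels), "dist" ([k1, k2, p1, p2, k3] as OpenCV has them; the pictures are not rectified), "world_from_camera" (4x4, takes a point from camera to world coordinates). Camera axes: x right, y up, looking along -z (the intrinsics and any distortion apply to the point x, -y, -z); pixel columns grow to the right and rows downward; lengths in mm; the calibration is good to about 2 mm. A picture is of the moment at which its call begins. There is no depth.
- env.job_done(): hands the job in, once; it reports no verdict.
The state is a dict: "t": time; "joints": joint angles; "qvel": joint speeds; "tau": joint torques, N m; "eef_pos": TCP position; "tcp_rot": TCP orientation; "ft_force": force on the tool from outside, world axes, zero at the start; "moment": the same for the moment, N m; "opening": opening from 0.0 (shut) to 1.0 (fully open).
Only numpy, scipy, OpenCV 4.12 (cv2) and the standard library are available. Lean on these libraries where they do the work, as an engineer would, in place of code of your own. Each camera call takes 0.05 s, during which the arm holds its last target.

TASK

Lock the stop screw: lay the open-ended spanner flat on the base plate with its jaws fully home on the lower nut and its handle alongside the upright pin, on the side where the pin keeps it from turning clockwise, and let go of it. Then grip the jam nut above and turn it clockwise (seen from above) until it pulls up tight against the lower nut, at about 1.5 N m and never above 2.3 N m, without the lower nut turning away from its setting. Let go, leave the spanner in place on the nut, and leave the other things on the bench alone.

Things in the scene. Friction and masses are not known exactly. Their poses are not given: they have to be found in the camera images.
- station: Fixed aluminium base plate 90 x 275 x 12 mm with a vertical 27 mm threaded stud that carries two hexagon nuts, one above the other, and a 30 mm black rubber bumper (top 80 mm above the bench). Origin on the stud's axis at bench height, z up. In this frame the plate spans x -45 to +45 and y -220 to +55 mm.
- stud (a point): Stud axis at the level of the plate's top face (12 mm above the bench); axes as the station's.
- pin: Upright steel pin fixed on the plate, 12 mm diameter, 28 mm tall, at station x -17.5, y -175 mm; origin at its foot on the plate's top. A spanner on the lower nut, handle along the station's -y, has the pin 1.5 mm beside it on the station's -x side and bears on it when turned clockwise seen from above (1.5 N m on the nut: about 8 N).
- lower_nut: Lower steel hexagon nut, 40 mm across flats, 13 to 30 mm above the bench. Turns easily (0.1 N m), so the jam nut drags it along unless held. Origin on the axis at its underside; flats face its own +y and -y, corners its +x and -x. At its setting its x points along the station's +y (starts within 2 degrees), ready for a spanner slid on along the station's +y.
- jam_nut: Upper steel hexagon nut with locking insert, 40 mm across flats, 32 to 54 mm above the bench. Origin on the axis at its underside; flats face its own +y and -y, corners +x and -x. Tightens clockwise seen from above: 0.2 N m to run it on for an unseen 0.6 to 1.05 rad, then the torque rises by about 18 N m per rad. It springs back a little when released.
- spanner: Loose flat open-ended spanner, plain steel, 0.4 to 0.55 kg. Origin under the mouth's middle; mouth opens to +x, handle to -x. Jaw gap 41.5 mm; head 12 mm thick, 66 mm wide; rounded jaw tips 24 mm ahead of the origin, mouth bottom 24 mm behind. Handle 20 mm wide, 16 mm tall, 43 to 201 mm behind; balance point 90 mm behind. Home on the nut, the origin is within 2 mm of the stud's axis.
- estop: Yellow emergency-stop box, 70 x 70 mm, 74 mm tall with its red mushroom; bystander, leave alone. Origin under its centre.
- sensor: Small black light sensor on a steel foot 50 x 40 mm, 59 mm tall; bystander, leave alone. Origin under its centre.
- nut_bin: Blue open bin 110 x 90 x 50 mm; bystander, leave alone. Origin under its centre.

How it is judged:
By the outcome, as a careful person would: the job done as asked, in the order asked, and still so for the second after the job is handed in, with the robot touching nothing.
It also fails if it takes over 67 s, if anything falls off the work surface, if the arm or the gripper's body presses on something with over 40 N, if the wrist force passes 120 N, or if a joint passes its speed limit or range.

## Working session

There is one attempt and no reset: what is moved stays moved. The work goes in short steps, Python scripts to look and compute and a tool call to move; the robot and the scene stay as the last step left them, time stands still between calls to the robot, and variables do not carry over. Pictures are saved under pics/ and viewed, and the job is handed in when it is done.

Besides the shell and the picture viewer there is one more tool, called after "Request:" by a JSON object that holds its "api" and its "payload". jog_arm: Moves the arm, as the interface text tells. Its arguments: {"type":"object","properties":{"deltas":{"type":"array","items":{"type":"number"}}},"required":["deltas"]}

```bash
ls; mkdir -p pics; cat > h.py <<'E'
import numpy as np, cv2
from cell import env, eyes
def K(c):
    h,w=c["image"].shape[:2]; f=h/2/np.tan(np.radians(c["fovy"])/2)
    return np.array([[f,0,c["cx"]],[0,f,c["cy"]],[0,0,1.]])
def shot(n,f=None):
    c=eyes.read_camera(n)
    if f: cv2.imwrite("pics/"+f,c["image"][:,:,::-1])
    return c
def ray(c,uv):
    p=cv2.undistortPoints(np.array(uv,float).reshape(-1,1,2),K(c),np.array(c["dist"],float)).reshape(-1,2)
    d=np.c_[p[:,0],-p[:,1],-np.ones(len(p))]; T=np.array(c["world_from_camera"])
    return T[:3,3], d@T[:3,:3].T
def plane(c,uv,z):
    o,d=ray(c,uv); return o+d*((z-o[2])/d[:,2])[:,None]
def proj(c,P):
    T=np.linalg.inv(np.array(c["world_from_camera"])); p=np.array(P,float).reshape(-1,3)@T[:3,:3].T+T[:3,3]
    return cv2.projectPoints((p*[1,-1,-1]).reshape(-1,1,3),np.zeros(3),np.zeros(3),K(c),np.array(c["dist"],float))[0].reshape(-1,2)
E
python3 - <<'E'
from h import *
import pickle
d={}
for n in ["scene","top","wrist"]:
    c=shot(n,n+"0.png"); d[n]=c
    print(n,c["fovy"],c["cx"],c["cy"],c["dist"],np.round(c["world_from_camera"],3).tolist())
pickle.dump(d,open("c0.pkl","wb"))
s=env.state(); print(s)
E
```

```text
pics
scene 47.31975908961853 258.3809591736917 193.1457391263753 [-0.09648456  0.          0.          0.          0.        ] [[0.104, -0.861, 0.497, 1106.012], [0.995, 0.094, -0.047, -5.672], [-0.006, 0.499, 0.866, 933.73], [0.0, 0.0, 0.0, 1.0]]
top 42.70080057741686 265.54334885282015 195.04427207969238 [-0.1785944  0.         0.         0.         0.       ] [[-0.007, 0.998, -0.065, 493.825], [-1.0, -0.008, -0.019, 44.713], [-0.02, 0.065, 0.998, 1350.748], [0.0, 0.0, 0.0, 1.0]]
wrist 64.46079283969914 255.64707339041635 189.217085466802 [-0.04140334  0.          0.          0.          0.        ] [[0.394, 0.891, 0.224, 309.108], [-0.919, 0.383, 0.095, -546.6], [-0.001, -0.243, 0.97, 383.494], [0.0, 0.0, 0.0, 1.0]]
{'t': 0.15, 'joints': array([-1.26958391e+00,  4.91408103e-01,  1.55931391e+00,  1.59503731e-06,
        1.09170087e+00, -1.05621346e-01]), 'qvel': array([ 0.00077015, -0.0022467 , -0.00210021, -0.00013517,  0.00135659,
       -0.00109643]), 'tau': array([ 1.75852088e-03, -6.12897062e+01, -2.58280098e+01,  6.92344713e-02,
        4.73310356e-02, -7.79858533e-05]), 'eef_pos': array([ 247.31668652, -573.96101618,  404.30245949]), 'tcp_rot': array([-1.67812182,  1.56996609,  1.87030386]), 'ft_force': array([-0.74108648,  0.36862853, -0.46070116]), 'moment': array([-0.00591177, -0.01749588,  0.01037701]), 'opening': 0.998100614355186}
```

View pics/scene0.png

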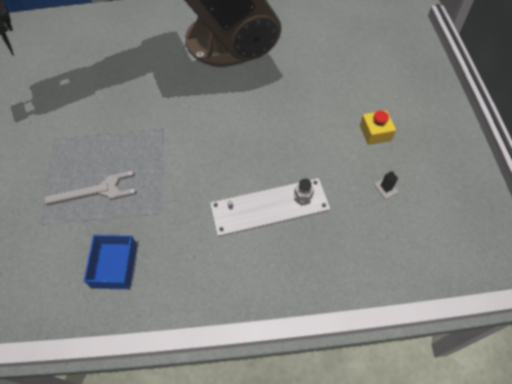

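View pics/top0.png

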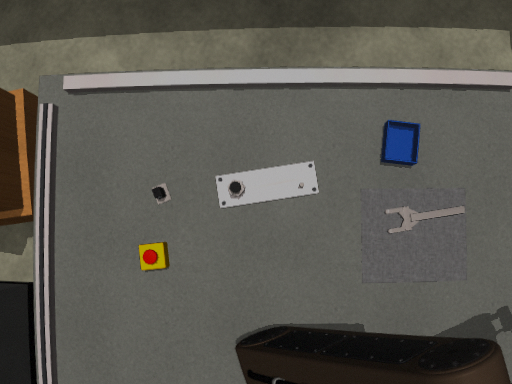

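View pics/wrist0.png

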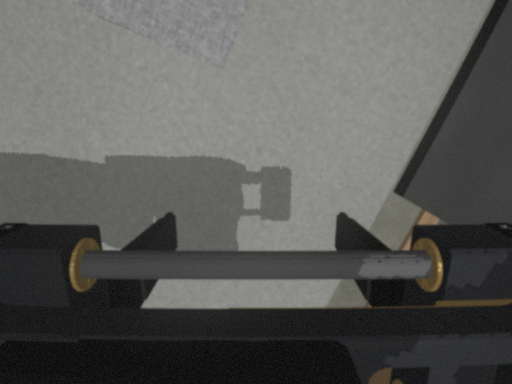

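The scene view shows the plate at (270,206), with nuts and bumper at (304,190) and the pin at (230,205). The spanner is at (90,190) on a mat, with its mouth toward the plate. The top view shows the stud at (236,187), the pin at (301,185) and the spanner at (425,217). Next I'll measure these.

```bash
python3 - <<'E'
from h import *
import pickle
d=pickle.load(open("c0.pkl","rb"))
for n,(x0,y0,x1,y1),(a0,b0,a1,b1) in [("top",(205,150,330,220),(375,195,480,245)),("scene",(200,170,340,245),(35,160,145,215))]:
    im=d[n]["image"]; 
    for tag,(x0,y0,x1,y1) in (("plate",(x0,y0,x1,y1)),("span",(a0,b0,a1,b1))):
        s=cv2.resize(im[y0:y1,x0:x1],None,fx=6,fy=6,interpolation=cv2.INTER_CUBIC)
        cv2.imwrite(f"pics/{n}_{tag}.png",s[:,:,::-1][:600,:800])
        g=im[y0:y1,x0:x1].min(2); 
        t,m=cv2.threshold(g,0,255,cv2.THRESH_OTSU)
        cs,_=cv2.findContours(m,cv2.RETR_EXTERNAL,cv2.CHAIN_APPROX_NONE); c=max(cs,key=cv2.contourArea)
        r=cv2.minAreaRect(c); print(n,tag,t,cv2.contourArea(c))
        box=cv2.boxPoints(r)+[x0,y0]
        z=12 if tag=="plate" else 13
        print(np.round(box,1).tolist(),np.round(plane(d[n],box,z),1).tolist())
E
```

```text
top plate 129.0 3138.5
[[214.6, 175.3], [313.5, 160.1], [318.5, 192.7], [219.6, 207.9]] [[636.3, 210.4, 12.0], [675.9, -61.7, 12.0], [586.0, -74.2, 12.0], [546.5, 196.6, 12.0]]
top span 105.0 632.5
[[385.2, 209.1], [462.1, 196.3], [466.0, 220.0], [389.1, 232.8]] [[539.4, -257.2, 13.0], [572.7, -478.2, 13.0], [506.5, -487.9, 13.0], [474.4, -267.1, 13.0]]
scene plate 167.0 3222.0
[[209.4, 201.9], [321.9, 175.6], [329.6, 208.7], [217.2, 235.0]] [[588.5, -75.4, 12.0], [544.0, 206.5, 12.0], [637.8, 208.4, 12.0], [677.5, -62.0, 12.0]]
scene span 143.0 678.0
[[42.3, 187.5], [131.7, 169.7], [136.1, 191.4], [46.7, 209.3]] [[502.7, -494.4, 13.0], [474.7, -267.3, 13.0], [540.2, -253.8, 13.0], [566.9, -474.2, 13.0]]
```

```bash
python3 - <<'E'
import cv2,numpy as np
a=[cv2.imread(f"pics/{n}.png") for n in ("top_plate","top_span")]
b=np.zeros((600,800,3),np.uint8)
y=0
for i in a:
    i=i[:min(300,600-y) if 0 else None]; i=cv2.resize(i,None,fx=.7,fy=.7); b[y:y+i.shape[0],:i.shape[1]]=i; y+=i.shape[0]
cv2.imwrite("pics/comb.png",b)
E
```

```text
(no output)
```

View pics/comb.png

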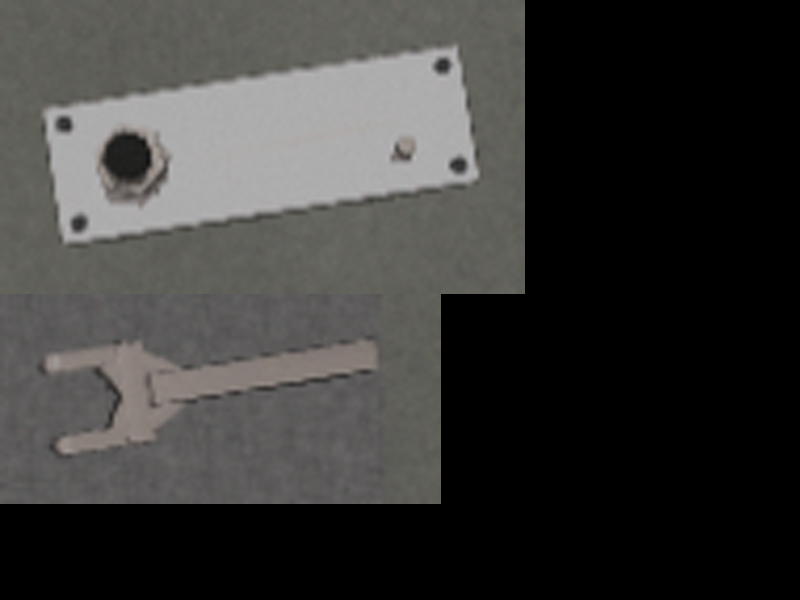

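View pics/scene_plate.png

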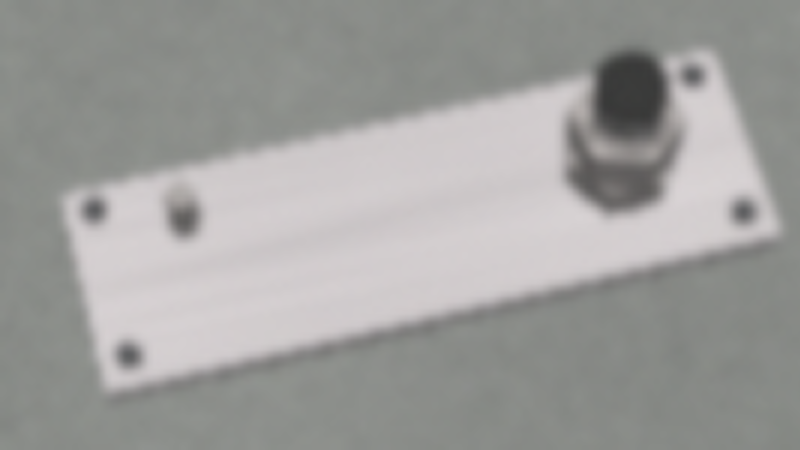

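```bash
cat >> h.py <<'E'
from scipy.spatial.transform import Rotation as Ro
def pose():
    s=env.state(); return np.array(s["eef_pos"]),Ro.from_euler("xyz",s["tcp_rot"]),s
def target(yaw):  # tool x down, tool y at yaw
    x=np.array([0,0,-1.]); y=np.array([np.cos(yaw),np.sin(yaw),0]); return Ro.from_matrix(np.c_[x,y,np.cross(x,y)])
def delta(P,yaw,p=None,R=None):
    """grasp point target P, jaw axis yaw -> tool-frame shift of TCP & rotvec"""
    if p is None: p,R,_=pose()
    Rt=target(yaw); pt=np.array(P,float)+[0,0,171]
    return R.inv().apply(pt-p),(R.inv()*Rt).as_rotvec()
def show():
    p,R,s=pose(); y=R.as_matrix()[:,1]
    print("t%.2f"%s["t"],"tcp",np.round(p,1),"grasp",np.round(p+R.apply([171,0,0]),2),"yaw %.4f"%np.arctan2(y[1],y[0]),"F",np.round(s["ft_force"],1),"M",np.round(s["moment"],2),"open %.3f"%s["opening"],"q",np.round(s["joints"],3))
E
python3 - <<'E'
from h import *
show(); p,R,s=pose(); print(R.as_matrix().round(3))
# spanner grasp hover: origin (510.4,-285.9) dir 98.4deg; 80 behind
a=np.radians(98.4); d=np.array([np.cos(a),np.sin(a)])
g=np.array([510.4,-285.9])-80*d; print(g)
for yaw in (a-np.pi/2,a+np.pi/2): print(yaw,delta([g[0],g[1],150],yaw))
T=np.linalg.inv(np.vstack([np.c_[R.as_matrix(),p],[0,0,0,1]]))@shot("wrist")["world_from_camera"]; print(T.round(3))
E
```

```text
t0.15 tcp [ 247.3 -574.   404.3] grasp [ 247.27 -573.83  233.3 ] yaw -1.1640 F [-0.7  0.4 -0.5] M [-0.01 -0.02  0.01] open 0.998 q [-1.27   0.491  1.559  0.     1.092 -0.106]
[[-0.     0.396 -0.918]
 [ 0.001 -0.918 -0.396]
 [-1.    -0.001 -0.   ]]
[ 522.08664228 -365.04178664]
0.14660765716752389 (array([  83.40085319,  -83.07089619, -335.00536819]), array([-1.31057088e+00, -6.16735124e-04,  6.45502960e-04]))
3.288200310757317 (array([  83.40085319,  -83.07089619, -335.00536819]), array([1.83102158e+00, 6.93137209e-04, 6.62246480e-04]))
[[ 0.0000e+00  2.4300e-01 -9.7000e-01  2.0735e+01]
 [ 1.0000e+00  1.0000e-03  1.0000e-03 -6.4700e-01]
 [ 2.0000e-03 -9.7000e-01 -2.4300e-01 -6.7572e+01]
 [ 0.0000e+00  0.0000e+00  0.0000e+00  1.0000e+00]]
```

```bash
cat >> h.py <<'E'
def plan(P,yaw,n,op,p=None,R=None,dec=0):
    if p is None: p,R,_=pose()
    Rt=target(yaw); pt=np.array(P,float)+[0,0,171]; out=[]
    rv=(R.inv()*Rt).as_rotvec()
    for i in range(n):
        Ri=R*Ro.from_rotvec(rv*i/n)
        out+=[round(v,dec) for v in Ri.inv().apply((pt-p)/n)]+[round(v,3) for v in rv/n]+[op]
    print([v+0 if v else 0 for v in map(float,out)])
E
python3 - <<'E'
from h import *
plan([522,-365,190],0.1466,10,1)
E
```

```text
[4.0, -8.0, -33.0, -0.131, 0, 0, 1.0, 4.0, -4.0, -34.0, -0.131, 0, 0, 1.0, 4.0, 1.0, -35.0, -0.131, 0, 0, 1.0, 4.0, 5.0, -34.0, -0.131, 0, 0, 1.0, 4.0, 10.0, -33.0, -0.131, 0, 0, 1.0, 4.0, 14.0, -32.0, -0.131, 0, 0, 1.0, 4.0, 18.0, -30.0, -0.131, 0, 0, 1.0, 4.0, 22.0, -27.0, -0.131, 0, 0, 1.0, 4.0, 25.0, -24.0, -0.131, 0, 0, 1.0, 4.0, 28.0, -20.0, -0.131, 0, 0, 1.0]
```

Request:
{"api": "jog_arm", "payload": {"deltas": [4, -8, -33, -0.13, 0, 0, 1, 4, -4, -34, -0.13, 0, 0, 1, 4, 1, -35, -0.13, 0, 0, 1, 4, 5, -34, -0.13, 0, 0, 1, 4, 10, -33, -0.13, 0, 0, 1, 4, 14, -32, -0.13, 0, 0, 1, 4, 18, -30, -0.13, 0, 0, 1, 4, 22, -27, -0.13, 0, 0, 1, 4, 25, -24, -0.13, 0, 0, 1, 4, 28, -20, -0.13, 0, 0, 1]}}

```text
t: 1.45
eef_pos: [527.6, -357.3, 361.8]
tcp_rot: [-2.661, 1.568, 2.225]
ft_force: [-0.5, 0.1, -0.1]
opening: 1.0
```

```bash
python3 - <<'E'
from h import *
show(); c=shot("wrist","w1.png"); show()
plan([522,-365,190],0.1466,2,1)
E
```

```text
t1.45 tcp [ 527.6 -357.3  361.8] grasp [ 527.31 -356.95  190.79] yaw 0.1738 F [-0.5  0.1 -0.1] M [ 0.02 -0.12 -0.03] open 1.000 q [-6.990e-01  5.510e-01  1.574e+00  1.000e-03  1.019e+00 -8.730e-01]
t1.50 tcp [ 529.9 -355.   361.2] grasp [ 529.74 -354.48  190.24] yaw 0.1821 F [ 0.7  2.7 -0.8] M [ 0.09 -0.16 -0.  ] open 0.999 q [-0.694  0.553  1.573  0.002  1.019 -0.877]
[0, -5.0, 4.0, 0.018, -0.002, 0, 1.0, 0, -5.0, 4.0, 0.018, -0.002, 0, 1.0]
```

View pics/w1.png

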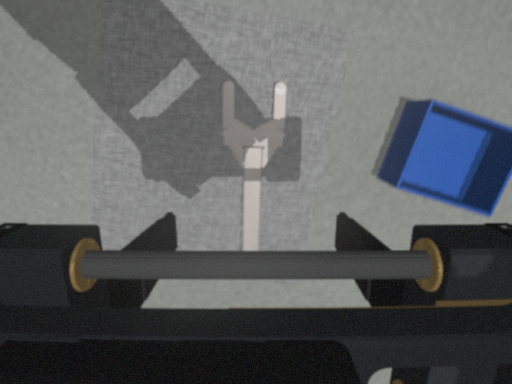

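The wrist view shows the spanner with tips at (229,87) and (280,87) and its handle running down to (252,245), centred between the fingers. I'll settle the arm and measure.

Request:
{"api": "jog_arm", "payload": {"deltas": [0, -5, 4, 0.018, 0, 0, 1, 0, -5, 4, 0.018, 0, 0, 1]}}

```text
t: 1.75
eef_pos: [521.3, -364.5, 360.8]
tcp_rot: [-2.763, 1.567, 2.093]
ft_force: [-0.2, 0.4, -0.1]
opening: 0.997
```

```bash
python3 - <<'E'
from h import *
c=shot("wrist"); show()
im=c["image"]; i=cv2.resize(im[60:260,190:330],None,fx=4,fy=3,interpolation=cv2.INTER_CUBIC); i=cv2.convertScaleAbs(i,alpha=1.3)
cv2.imwrite("pics/w2.png",i[:600,:,::-1])
g=im.min(2).astype(int)
for r in (190,200,210,220,230,240): 
    row=im[r,215:290].astype(float).mean(1); gr=np.gradient(row); print(r,215+gr.argmax(),215+gr.argmin(), plane(c,[[215+gr.argmax()+.0,r],[215+gr.argmin(),r]],16).round(1)[:,:2].tolist())
E
```

```text
t1.80 tcp [ 520.8 -365.2  360.8] grasp [ 520.44 -364.66  189.82] yaw 0.1426 F [-0.4 -0.2  1. ] M [-0.07 -0.13  0.01] open 1.001 q [-7.160e-01  5.510e-01  1.578e+00  1.000e-03  1.016e+00 -8.590e-01]
190 249 265 [[514.7, -377.9], [532.1, -375.4]]
200 249 265 [[516.3, -389.2], [533.8, -386.6]]
210 249 265 [[517.9, -400.6], [535.5, -398.1]]
220 249 265 [[519.5, -412.3], [537.3, -409.8]]
230 249 265 [[521.1, -424.2], [539.1, -421.6]]
240 249 265 [[522.8, -436.3], [540.9, -433.7]]
```

View pics/w2.png

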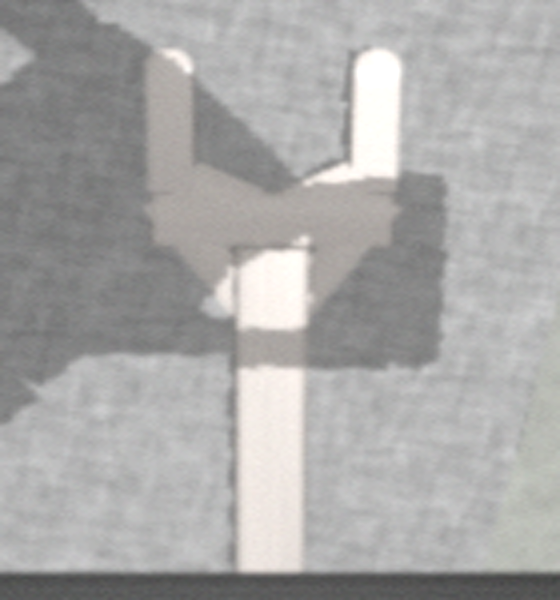

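```bash
python3 - <<'E'
from h import *
c=shot("wrist"); show()
t=plane(c,[[233,76.3],[284,76.3]],12); print(t.round(1))
m=t.mean(0)[:2]; d=np.array([np.cos(np.radians(98.23)),np.sin(np.radians(98.23))]); o=m-24*d; print("origin",o.round(1),"grasp80",(o-80*d).round(1))
g=o-80*d; plan([g[0],g[1],60],.1437,4,.5)
E
```

```text
t1.85 tcp [ 520.9 -365.1  360.9] grasp [ 520.6  -364.54  189.89] yaw 0.1436 F [ 0.3 -0.2 -1.5] M [ 0.   -0.1   0.06] open 0.995 q [-7.150e-01  5.510e-01  1.578e+00  1.000e-03  1.017e+00 -8.600e-01]
[[ 481.7 -263.1   12. ]
 [ 533.3 -255.8   12. ]]
origin [ 510.9 -283.2] grasp80 [ 522.4 -362.4]
[32.0, 1.0, -1.0, 0, -0.001, 0, 0.5, 32.0, 0, -1.0, 0, -0.001, 0, 0.5, 32.0, 0, -1.0, 0, -0.001, 0, 0.5, 32.0, 0, -1.0, 0, -0.001, 0, 0.5]
```

Request:
{"api": "jog_arm", "payload": {"deltas": [32, 1, -1, 0, 0, 0, 0.6, 32, 0.5, -1, 0, 0, 0, 0.6, 32, 0, 0, 0, 0, 0, 0.6, 30, 0, 0, 0, 0, 0, 0.6, 15, 0, 0, 0, 0, 0, 0.6, 0, 0, 0, 0, 0, 0, 0.6]}}

```text
t: 2.6
eef_pos: [518.6, -367.3, 218.4]
tcp_rot: [1.566, 1.569, 0.127]
ft_force: [-0.5, -0.2, -0.2]
opening: 0.597
```

```bash
python3 - <<'E'
from h import *
show();c=shot("wrist","w3.png")
plan([522,-362.4,23],.1437,3,.6)
E
```

```text
t2.60 tcp [ 518.6 -367.3  218.4] grasp [ 518.86 -367.22   47.37] yaw 0.1324 F [-0.5 -0.2 -0.2] M [-0.06 -0.11  0.04] open 0.597 q [-0.72   0.727  1.685  0.002  0.729 -0.854]
[8.0, 1.0, -1.0, -0.004, 0, -0.001, 0.6, 8.0, 1.0, -1.0, -0.004, 0, -0.001, 0.6, 8.0, 1.0, -1.0, -0.004, 0, -0.001, 0.6]
```

View pics/w3.png

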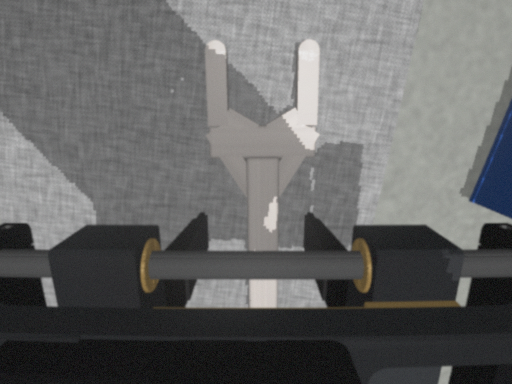

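The spanner is between the half-open fingers, with its tips at (217,45) and (308,45) and its handle at column 262. Lowering and gripping.

Request:
{"api": "jog_arm", "payload": {"deltas": [8, 1, -1, -0.004, 0, 0, 0.6, 8, 1, -1, -0.004, 0, 0, 0.6, 8, 1.5, -1.5, -0.004, 0, 0, 0.6, 0, 0, 0, 0, 0, 0, 0, 0, 0, 0, 0, 0, 0, 0, 0, 0, 0, 0, 0, 0, 0, 0, 0, 0, 0, 0, 0, 0, 0, 0, 0, 0, 0, 0]}}

```text
invalid input
```

```bash
python3 - <<'E'
from h import *
show()
E
```

```text
t2.65 tcp [ 518.8 -367.3  219.1] grasp [ 519.15 -367.38   48.12] yaw 0.1325 F [0.2 0.9 1.2] M [ 0.07 -0.12  0.03] open 0.600 q [-0.72   0.726  1.684  0.002  0.729 -0.854]
```

Miscounted the list; resending with eight full rows.

Request:
{"api": "jog_arm", "payload": {"deltas": [8, 1, -1, -0.004, 0, 0, 0.6, 8, 1, -1, -0.004, 0, 0, 0.6, 8, 1.5, -1.5, -0.004, 0, 0, 0.6, 0, 0, 0, 0, 0, 0, 0, 0, 0, 0, 0, 0, 0, 0, 0, 0, 0, 0, 0, 0, 0, 0, 0, 0, 0, 0, 0, 0, 0, 0, 0, 0, 0, 0, 0]}}

```text
t: 3.65
eef_pos: [522.5, -363.4, 196.4]
tcp_rot: [0.879, 1.564, -0.547]
ft_force: [0.3, -0.8, -3.0]
opening: 0.203
```

```bash
python3 - <<'E'
from h import *
show()
E
```

```text
t3.65 tcp [ 522.5 -363.4  196.4] grasp [ 523.45 -363.99   25.39] yaw 0.1454 F [ 0.3 -0.8 -3. ] M [-0.01 -0.04 -0.04] open 0.203 q [-0.712  0.759  1.692  0.002  0.684 -0.858]
```

```bash
python3 - <<'E'
from h import *
p,R,s=pose()
plan([523.4,-364,180],.1447,5,0,p,R)
plan([615,41,180],.1447,10,0,np.array([523.4,-364,180+171]),target(.1447))
E
```

```text
[-31.0, 0, 0, 0, 0.001, -0.001, 0, -31.0, 0, 0, 0, 0.001, -0.001, 0, -31.0, 0, 0, 0, 0.001, -0.001, 0, -31.0, 0, 0, 0, 0.001, -0.001, 0, -31.0, 0, 0, 0, 0.001, -0.001, 0]
[0, 15.0, -39.0, 0, 0, 0, 0, 0, 15.0, -39.0, 0, 0, 0, 0, 0, 15.0, -39.0, 0, 0, 0, 0, 0, 15.0, -39.0, 0, 0, 0, 0, 0, 15.0, -39.0, 0, 0, 0, 0, 0, 15.0, -39.0, 0, 0, 0, 0, 0, 15.0, -39.0, 0, 0, 0, 0, 0, 15.0, -39.0, 0, 0, 0, 0, 0, 15.0, -39.0, 0, 0, 0, 0, 0, 15.0, -39.0, 0, 0, 0, 0]
```

Request:
{"api": "jog_arm", "payload": {"deltas": [-15, 0, 0, 0, 0, 0, 0, -30, 0, 0, 0, 0, 0, 0, -30, 0, 0, 0, 0, 0, 0, -30, 0, 0, 0, 0, 0, 0, -30, 0, 0, 0, 0, 0, 0, -20, 0, 0, 0, 0, 0, 0]}}

```text
t: 4.4
eef_pos: [520.9, -362.3, 357.8]
tcp_rot: [1.349, 1.569, -0.077]
ft_force: [0.9, 0.2, -4.7]
opening: 0.209
```

Request:
{"api": "jog_arm", "payload": {"deltas": [0, 8, -20, 0, 0, 0, 0, 0, 15, -39, 0, 0, 0, 0, 0, 15, -39, 0, 0, 0, 0, 0, 15, -39, 0, 0, 0, 0, 0, 15, -39, 0, 0, 0, 0, 0, 15, -39, 0, 0, 0, 0, 0, 15, -39, 0, 0, 0, 0, 0, 15, -39, 0, 0, 0, 0, 0, 15, -39, 0, 0, 0, 0, 0, 15, -39, 0, 0, 0, 0]}}

```text
t: 5.65
eef_pos: [606.5, 45.1, 356.2]
tcp_rot: [-2.093, 1.564, 2.763]
ft_force: [1.3, -0.5, -3.5]
opening: 0.206
```

```bash
python3 - <<'E'
from h import *
show();plan([615,41,180],.1447,2,0)
E
```

```text
t5.65 tcp [606.5  45.1 356.2] grasp [605.43  45.54 185.16] yaw 0.1438 F [ 1.3 -0.5 -3.5] M [-0.05 -0.16 -0.03] open 0.206 q [-0.035  0.519  1.655  0.003  0.975 -0.18 ]
[3.0, 4.0, 3.0, 0, -0.002, 0.003, 0, 3.0, 4.0, 3.0, 0, -0.002, 0.003, 0]
```

Request:
{"api": "jog_arm", "payload": {"deltas": [0, 5, 2, 0, -0.002, 0.003, 0, 0, 4, 2, 0, -0.002, 0.003, 0, 0, 0, 0, 0, 0, 0, 0]}}

```text
t: 6.02
eef_pos: [615.1, 46.2, 354.8]
tcp_rot: [-1.607, 1.568, -3.029]
ft_force: [-0.6, -0.7, -4.2]
opening: 0.208
```

```bash
python3 - <<'E'
from h import *
import pickle
show(); c=shot("wrist","w4.png"); t=shot("top"); s=shot("scene"); show()
pickle.dump(dict(wrist=c,top=t,scene=s),open("c1.pkl","wb"))
S=np.array([599.2,149.8])
print(proj(c,[[599.2,149.8,12],[599.2,149.8,80]]))
i=cv2.resize(c["image"][0:220,100:420],None,fx=2.5,fy=2.5,interpolation=cv2.INTER_CUBIC);cv2.imwrite("pics/w4b.png",i[:,:,::-1])
E
```

```text
t6.03 tcp [615.1  46.2 354.8] grasp [614.59  46.19 183.82] yaw 0.1481 F [-0.6 -0.7 -4.2] M [ 0.04 -0.1   0.01] open 0.208 q [-0.032  0.531  1.635 -0.     0.979 -0.18 ]
t6.17 tcp [614.9  46.  355. ] grasp [614.5   45.97 184.  ] yaw 0.1476 F [-0.1 -0.1 -4.1] M [-0.03 -0.09  0.  ] open 0.207 q [-0.032  0.531  1.635 -0.     0.979 -0.18 ]
[[256.70100008  76.18218131]
 [256.77027295  65.99647619]]
```

View pics/w4.png

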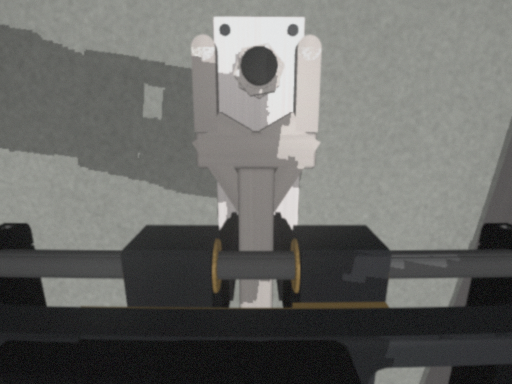

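View pics/w4b.png

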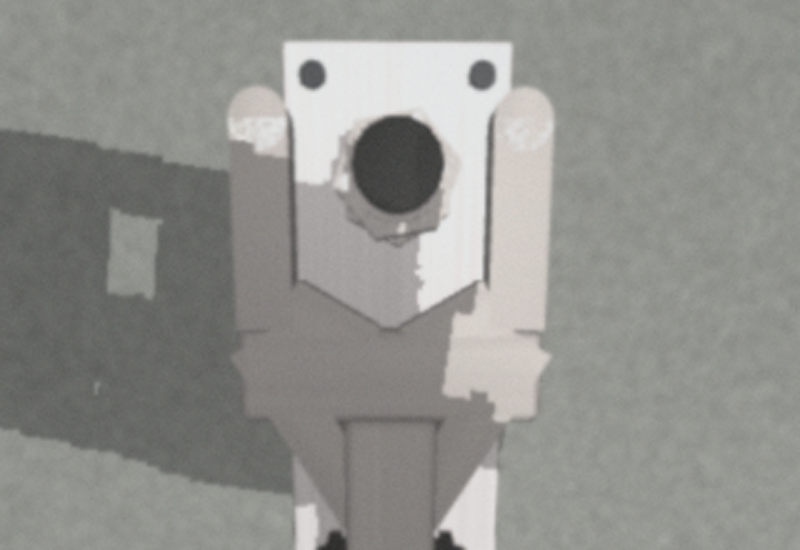

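```bash
python3 - <<'E'
from h import *
import pickle
d=pickle.load(open("c1.pkl","rb")); c=d["wrist"]
f=lambda a: [[100+x/2.5-.3,y/2.5-.3] for x,y in a]
P=plane(c,f([(284,42),(512,42),(294,500),(497,500),(312,74),(482,74)]),12)[:,:2]; print("plate",P.round(1).tolist())
print("L dir",np.degrees(np.arctan2(*(P[0]-P[2])[::-1])),"R dir",np.degrees(np.arctan2(*(P[1]-P[3])[::-1])),"end dir",np.degrees(np.arctan2(*(P[1]-P[0])[::-1])), "w",np.linalg.norm(P[1]-P[0]),np.linalg.norm(P[3]-P[2]))
y=np.radians(98.35); yd=np.array([np.cos(y),np.sin(y)])
print("stud from end", (P[0]+P[1])/2-55*yd)
print("bumper",plane(c,f([(398,163)]),80))
t=plane(c,f([(229,160),(294,160),(488,160),(550,160),(258,87),(525,87)]),171)[:,:2];print("tips",t.round(1).tolist(),"mid",(t[1]+t[2])/2,(t[0]+t[3])/2,(t[4]+t[5])/2)
h=plane(c,f([(346,460),(437,460)]),175)[:,:2]; print("handle mid",h.mean(0), np.linalg.norm(h[1]-h[0]))
# other cams: bumper
for n in("top","scene"):
    im=d[n]["image"]; x0,y0=(215,165) if n=="top" else (290,165)
    cc=im[y0:y0+45,x0:x0+45]; m=(cc.max(2)<60).astype(np.uint8)
    k,l,st,ce=cv2.connectedComponentsWithStats(m); j=1+st[1:,4].argmax(); print(n,st[j],ce[j]+[x0,y0],plane(d[n],[ce[j]+[x0,y0]],80))
E
```

```text
plate [[549.6, 198.4], [636.8, 211.3], [575.2, 16.1], [663.6, 29.2], [561.7, 188.5], [627.3, 198.1]]
L dir 98.00650933290589 R dir 98.37189305217669 end dir 8.383376786760069 w 88.19392808417143 89.36818934102088
stud from end [601.1631137  150.42672407]
bumper [[600.73458105 150.8519345   80.        ]]
tips [[568.1, 133.4], [581.2, 135.2], [619.8, 140.9], [632.2, 142.8], [572.4, 147.8], [624.7, 155.5]] mid [600.50373757 138.04469531] [600.18309238 138.07027798] [598.58419895 151.66803952]
handle mid [609.56949861  77.56432138] 19.515275159964034
top [ 29   0  16  45 368] [252.53532609 191.44293478] [[585.9644556  102.99540409  80.        ]]
scene [10 16 10  9 71] [304.32394366 185.08450704] [[606.26093293 146.51785107  80.        ]]
```

```bash
python3 - <<'E'
from h import *
show(); plan([620.8,14,184],.144,2,0); plan([620.8,14,75],.144,5,0)
E
```

```text
t6.17 tcp [614.9  46.  355. ] grasp [614.5   45.97 184.  ] yaw 0.1476 F [-0.1 -0.1 -4.1] M [-0.03 -0.09  0.  ] open 0.207 q [-0.032  0.531  1.635 -0.     0.979 -0.18 ]
[0, 1.0, 16.0, 0.002, 0, 0.001, 0, 0, 1.0, 16.0, 0.002, 0, 0.001, 0]
[22.0, 0, 7.0, 0.001, 0, 0.001, 0, 22.0, 0, 7.0, 0.001, 0, 0.001, 0, 22.0, 0, 7.0, 0.001, 0, 0.001, 0, 22.0, 0, 7.0, 0.001, 0, 0.001, 0, 22.0, 0, 7.0, 0.001, 0, 0.001, 0]
```

Request:
{"api": "jog_arm", "payload": {"deltas": [0, 1, 16, 0.002, 0, 0.001, 0, 0, 1, 16, 0.002, 0, 0.001, 0, 25, 0, 0, 0, 0, 0, 0, 25, 0, 0, 0, 0, 0, 0, 25, 0, 0, 0, 0, 0, 0, 20, 0, 0, 0, 0, 0, 0, 10, 0, 0, 0, 0, 0, 0, 0, 0, 0, 0, 0, 0, 0]}}

```text
t: 7.18
eef_pos: [623.3, 4.0, 248.1]
tcp_rot: [1.121, 1.568, -0.313]
ft_force: [0.1, 0.4, -3.9]
opening: 0.207
```

```bash
python3 - <<'E'
from h import *
import pickle
show(); c=shot("wrist","w5.png"); t=shot("top"); s=shot("scene"); show()
pickle.dump(dict(wrist=c,top=t,scene=s),open("c2.pkl","wb"))
i=cv2.resize(c["image"][0:220,100:420],None,fx=2.5,fy=2.5,interpolation=cv2.INTER_CUBIC);cv2.imwrite("pics/w5b.png",i[:,:,::-1])
i=cv2.resize(s["image"][130:260,190:350],None,fx=5,fy=4.6,interpolation=cv2.INTER_CUBIC);cv2.imwrite("pics/s5b.png",i[:,:,::-1])
plan([620.8,14,75],.144,1,0)
E
```

```text
t7.17 tcp [623.3   4.  248.1] grasp [623.85   3.86  77.1 ] yaw 0.1359 F [ 0.1  0.4 -3.9] M [ 0.03 -0.11  0.01] open 0.207 q [-9.900e-02  6.720e-01  1.702e+00 -1.000e-03  7.640e-01 -2.350e-01]
t7.33 tcp [623.4   4.5 249.3] grasp [624.3    4.3   78.29] yaw 0.1364 F [-0.2 -0.2 -3.2] M [ 0.03 -0.07  0.05] open 0.204 q [-9.900e-02  6.710e-01  1.702e+00 -1.000e-03  7.640e-01 -2.340e-01]
[3.0, -1.0, -10.0, -0.008, 0.002, -0.005, 0]
```

View pics/w5b.png

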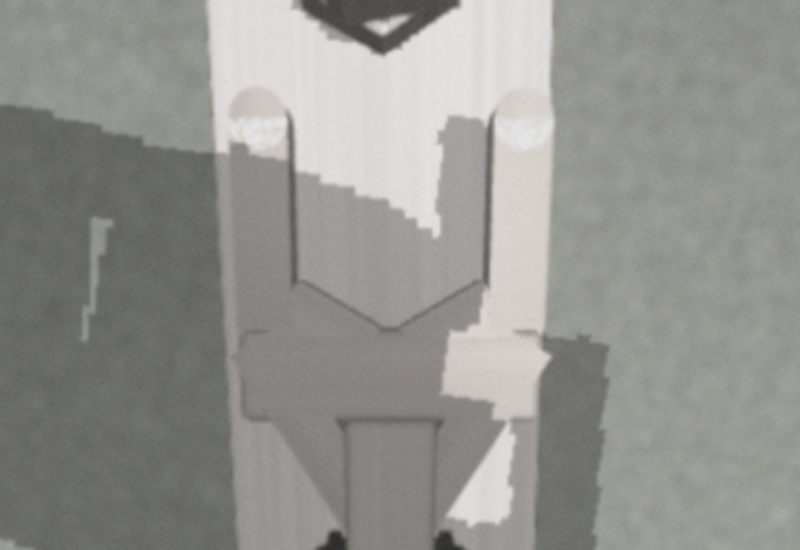

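View pics/s5b.png

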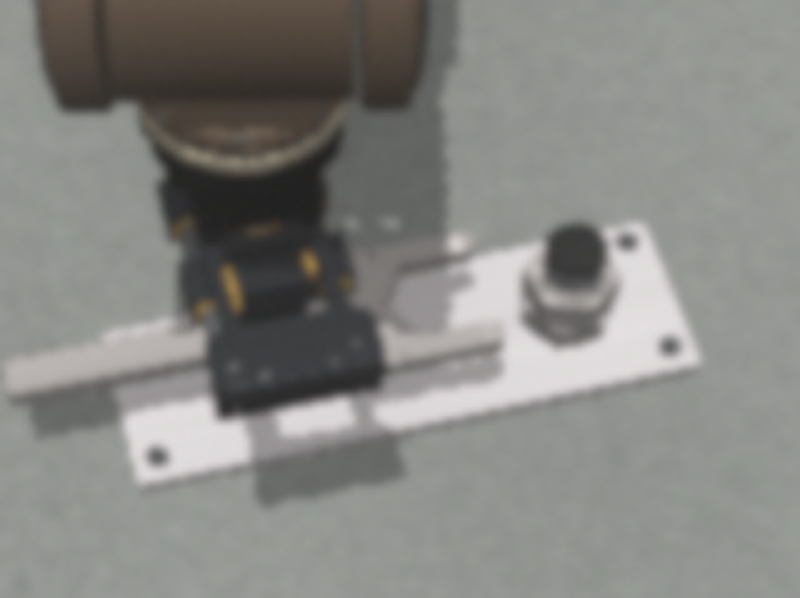

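```bash
python3 - <<'E'
from h import *
import pickle
d=pickle.load(open("c2.pkl","rb")); c=d["wrist"]; im=c["image"]
g=im.astype(float).mean(2)
# plate edges: subpixel rows
L=[];Rr=[]
for r in list(range(4,58,3)):
    row=cv2.GaussianBlur(g,(3,3),0)[r]; gr=np.gradient(row)
    l=178+gr[178:196].argmax(); q=312+gr[312:328].argmin()
    L.append((l,r));Rr.append((q,r))
def sub(x,g):return x
PL=plane(c,L,12)[:,:2];PR=plane(c,Rr,12)[:,:2]
out=[]
for P in(PL,PR):
    vx,vy,x0,y0=cv2.fitLine(P.astype(np.float32),cv2.DIST_HUBER,0,.01,.01).ravel()
    if vy<0: vx,vy=-vx,-vy
    out.append((vx,vy,x0,y0)); print("edge dir",np.degrees(np.arctan2(vy,vx)),"x at y=140",x0+(140-y0)*vx/vy)
f=lambda a: [[100+x/2.5-.3,y/2.5-.3] for x,y in a]
k=plane(c,f([(384,52)]),13)[0]; k2=plane(c,f([(384,52)]),30)[0];print("corner",k,k2)
zt=78.3-25.4+12
t=plane(c,f([(229,160),(294,160),(488,160),(550,160),(258,87),(525,87)]),zt)[:,:2];print("tips",t.round(1).tolist(),"mid",(t[1]+t[2])/2,(t[0]+t[3])/2,(t[4]+t[5])/2)
h=plane(c,f([(346,460),(437,460)]),zt+4)[:,:2]; print("handle mid",h.mean(0))
E
```

```text
edge dir 98.5354 x at y=140 557.5533
edge dir 101.68531 x at y=140 646.7847
corner [604.84263561 129.27043301  13.        ] [605.52751758 124.71476226  30.        ]
tips [[578.7, 91.4], [591.7, 93.1], [630.3, 98.4], [642.6, 100.1], [583.2, 105.8], [635.3, 112.9]] mid [610.97886529  95.7449995 ] [610.68264416  95.77713399] [609.24426795 109.32567846]
handle mid [619.24100667  35.41906602]
```

Request:
{"api": "jog_arm", "payload": {"deltas": [0, -1.4, -7, -0.0085, 0, 0, 0, 0, 0, 0, 0, 0, 0, 0, 12, 0, 0, 0, 0, 0, 0, 0, 0, 0, 0, 0, 0, 0]}}

```text
t: 7.82
eef_pos: [621.0, 12.1, 238.0]
tcp_rot: [1.246, 1.563, -0.179]
ft_force: [-0.5, -0.8, -4.7]
opening: 0.21
```

```bash
cat >> h.py <<'E'
S=np.array([600.9,150.6]); PHI=np.radians(98.3)
def stn():
    """grasp point & spanner origin (83 ahead) in station frame"""
    p,R,s=pose(); g=p+R.apply([171,0,0]); y=R.as_matrix()[:,1]; a=np.arctan2(y[1],y[0])+np.pi/2
    yd=np.array([np.cos(PHI),np.sin(PHI)]); xd=np.array([yd[1],-yd[0]])
    q=g[:2]-S; o=q+83*np.array([np.cos(a),np.sin(a)])
    print("stn grasp x %.2f y %.2f z %.2f | origin x %.2f y %.2f | yawerr %.4f tilt %s"%(q@xd,q@yd,g[2],o@xd,o@yd,a-PHI,np.round(R.apply([1,0,0])[:2],4)))
E
python3 - <<'E'
from h import *
import pickle
show(); stn(); c=shot("wrist"); show(); stn()
pickle.dump(dict(wrist=c),open("c3.pkl","wb"))
i=cv2.resize(c["image"][0:220,100:420],None,fx=2.5,fy=2.5,interpolation=cv2.INTER_CUBIC);cv2.imwrite("pics/w6b.png",i[:,:,::-1])
E
```

```text
t7.83 tcp [621.   12.1 238. ] grasp [622.3   11.9   66.99] yaw 0.1463 F [-0.5 -0.8 -4.7] M [-0.   -0.08 -0.03] open 0.210 q [-8.700e-02  6.840e-01  1.715e+00 -1.000e-03  7.360e-01 -2.320e-01]
stn grasp x 1.15 y -140.34 z 66.99 | origin x 1.03 y -57.34 | yawerr 0.0015 tilt [ 0.0073 -0.0013]
t7.88 tcp [621.3  12.1 238.5] grasp [622.68  11.83  67.55] yaw 0.1462 F [ 0.3 -0.1 -4.4] M [ 0.01 -0.12  0.04] open 0.207 q [-8.700e-02  6.830e-01  1.714e+00 -1.000e-03  7.360e-01 -2.320e-01]
stn grasp x 1.52 y -140.46 z 67.55 | origin x 1.40 y -57.46 | yawerr 0.0014 tilt [ 0.0083 -0.0014]
```

View pics/w6b.png

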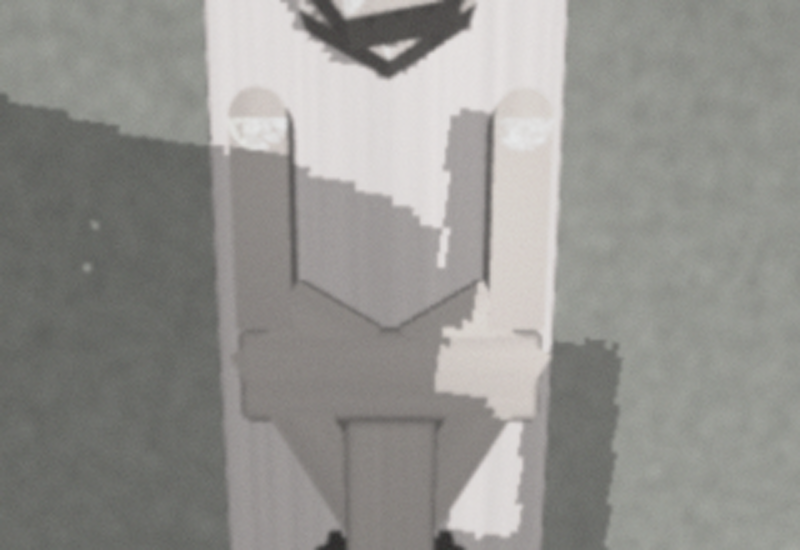

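```bash
cat >> h.py <<'E'
def edges(c,rows,win,z,show=False):
    """edge x per row by gradient within col windows; win list of (c0,c1,sign) -> world pts at z"""
    g=cv2.GaussianBlur(c["image"].astype(float).mean(2),(3,3),0); res=[]
    for (a,b,sg) in win:
        pts=[]
        for r in rows:
            q=sg*np.gradient(g[r])[a:b]; i=int(q.argmax()); i=min(max(i,1),len(q)-2)
            den=q[i-1]-2*q[i]+q[i+1]; o=.5*(q[i-1]-q[i+1])/den if den else 0
            pts.append((a+i+o,r))
        res.append(np.array(pts))
    return res
E
python3 - <<'E'
from h import *
import pickle
c=pickle.load(open("c3.pkl","rb"))["wrist"]
E=edges(c,range(2,50,4),[(178,195,1),(318,330,-1)],12)
print(E[0].round(1).tolist(),E[1].round(1).tolist())
f=lambda a: [[100+x/2.5-.3,y/2.5-.3] for x,y in a]
yd=np.array([np.cos(PHI),np.sin(PHI)]); xd=np.array([yd[1],-yd[0]])
for P in E:
    w=plane(c,P,12)[:,:2]-S; print("edge station x",(w@xd).round(2))
k=plane(c,f([(388,74)]),13)[:,:2]-S; print("corner",k@xd,k@yd)
zt=67.3-25.4+12
w=plane(c,f([(229,160),(292,160),(489,160),(551,160)]),zt)[:,:2]-S; print("tip edges x",w@xd)
w=plane(c,f([(229,115),(289,110),(494,110),(553,115)]),zt)[:,:2]-S; print("tip edges x",w@xd)
w=plane(c,f([(346,460),(438,460)]),zt+4)[:,:2]-S; print("handle x",w@xd, w@yd)
E
```

```text
[[181.6, 2.0], [181.6, 6.0], [182.0, 10.0], [182.2, 14.0], [182.3, 18.0], [182.1, 22.0], [182.7, 26.0], [182.9, 30.0], [183.1, 34.0], [183.0, 38.0], [183.0, 42.0], [183.7, 46.0]] [[326.1, 2.0], [326.1, 6.0], [326.1, 10.0], [325.7, 14.0], [325.4, 18.0], [325.3, 22.0], [325.5, 26.0], [325.2, 30.0], [324.8, 34.0], [324.6, 38.0], [324.7, 42.0], [324.7, 46.0]]
edge station x [-44.35 -44.43 -44.3  -44.3  -44.35 -44.57 -44.28 -44.26 -44.27 -44.43
 -44.57 -44.19]
edge station x [43.97 44.07 44.19 44.04 43.92 43.94 44.2  44.14 43.95 43.95 44.11 44.24]
corner [0.3796968] [-21.36697104]
tip edges x [-31.88793602 -19.17770765  20.54885252  33.11639808]
tip edges x [-31.51580272 -19.52357234  21.29389734  33.14469302]
handle x [-8.91013736 10.84681117] [-108.63704978 -108.6723319 ]
```

Request:
{"api": "jog_arm", "payload": {"deltas": [6, -0.9, 0, 0, 0, -0.003, 0, 10, 0, 0, 0, 0, 0, 0, 5, 0, 0, 0, 0, 0, 0, 0, 0, 0, 0, 0, 0, 0, 0, 0, 0, 0, 0, 0, 0]}}

```text
t: 8.5
eef_pos: [620.6, 11.7, 215.6]
tcp_rot: [1.047, 1.566, -0.377]
ft_force: [0.7, 0.3, -4.1]
opening: 0.205
```

```bash
python3 - <<'E'
from h import *
import pickle
show(); stn(); c=shot("wrist"); stn()
pickle.dump(dict(wrist=c),open("c4.pkl","wb"))
i=cv2.resize(c["image"][0:220,100:420],None,fx=2.5,fy=2.5,interpolation=cv2.INTER_CUBIC);cv2.imwrite("pics/w7b.png",i[:,:,::-1])
s=shot("scene");i=cv2.resize(s["image"][130:260,190:350],None,fx=5,fy=4.6,interpolation=cv2.INTER_CUBIC);cv2.imwrite("pics/s7b.png",i[:,:,::-1])
E
```

```text
t8.50 tcp [620.6  11.7 215.6] grasp [621.34  11.39  44.62] yaw 0.1460 F [ 0.7  0.3 -4.1] M [ 0.06 -0.09 -0.  ] open 0.205 q [-0.087  0.716  1.726 -0.002  0.695 -0.232]
stn grasp x 0.13 y -140.70 z 44.62 | origin x 0.03 y -57.70 | yawerr 0.0011 tilt [ 0.0046 -0.0018]
stn grasp x 0.07 y -140.70 z 44.67 | origin x -0.02 y -57.70 | yawerr 0.0011 tilt [ 0.0046 -0.0018]
```

View pics/w7b.png

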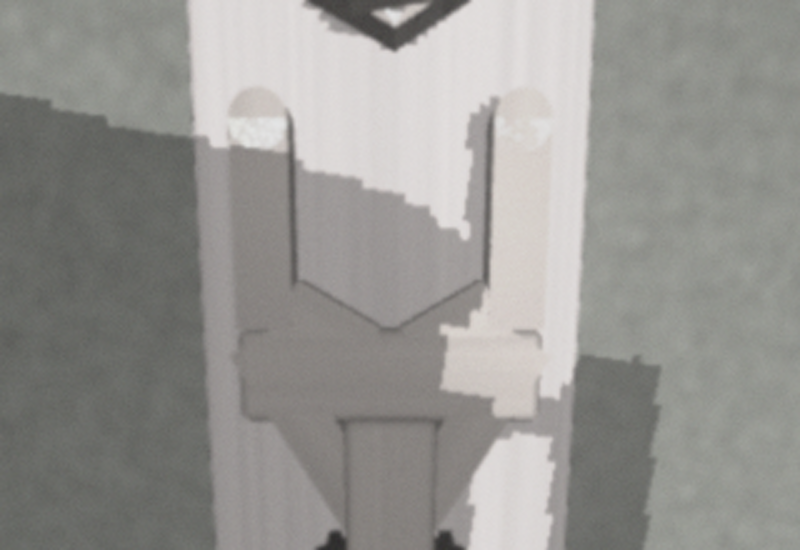

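View pics/s7b.png

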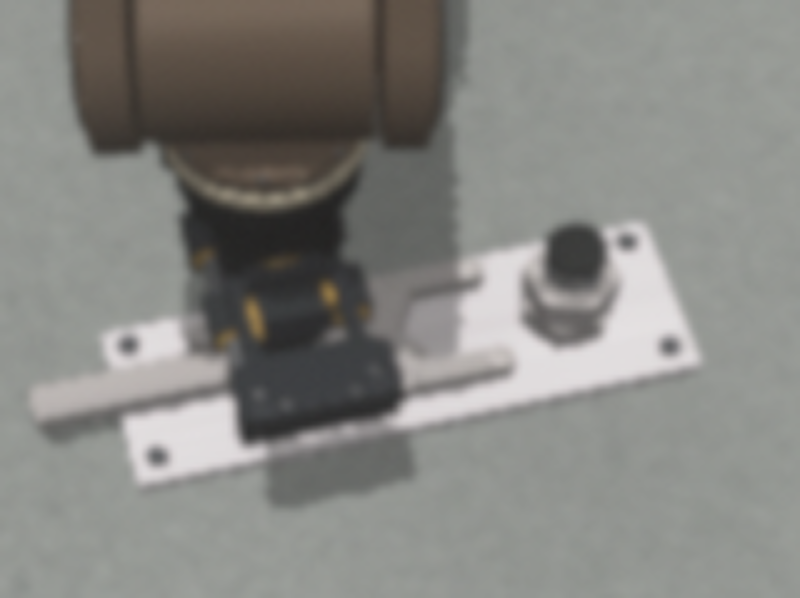

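```bash
cat >> h.py <<'E'
def lat(c,tipz,corner=None):
    f=lambda a: [[100+x/2.5-.3,y/2.5-.3] for x,y in a]
    yd=np.array([np.cos(PHI),np.sin(PHI)]); xd=np.array([yd[1],-yd[0]])
    E=edges(c,range(2,50,4),[(165,195,1),(318,345,-1)],12)
    m=[]
    for P in E:
        w=plane(c,P,12)[:,:2]-S; m.append(np.median(w@xd)); 
    print("plate edges",np.round(m,2),"mid %.2f"%np.mean(m))
    if corner: k=plane(c,f([corner]),13)[:,:2]-S; print("corner",k@xd,k@yd)
    # spanner as it sits in the picture (fixed in hand)
    w=plane(c,f([(229,160),(292,160),(489,160),(551,160)]),tipz)[:,:2]-S; print("tips mid",(w@xd)[[0,3]].mean(),(w@xd)[[1,2]].mean())
    w=plane(c,f([(229,115),(289,110),(494,110),(553,115)]),tipz)[:,:2]-S; print("tips mid",(w@xd)[[0,3]].mean(),(w@xd)[[1,2]].mean())
    w=plane(c,f([(258,87),(525,87)]),tipz)[:,:2]-S; print("tip y",w@yd)
    w=plane(c,f([(346,460),(438,460)]),tipz+4)[:,:2]-S; print("handle mid",(w@xd).mean(),(w@yd).mean())
E
python3 - <<'E'
from h import *
import pickle
c=pickle.load(open("c4.pkl","rb"))["wrist"]
lat(c,44.6-25.4+12,(394,48))
E
```

```text
plate edges [-44.31  43.96] mid -0.17
corner [0.48104966] [-21.90812854]
tips mid -0.45620188670183737 -0.37325771848342093
tips mid -0.2527766530219857 -0.1707478488497216
tip y [-33.98178589 -33.94351466]
handle mid -0.09226276090761054 -109.07409629824684
```

Request:
{"api": "jog_arm", "payload": {"deltas": [4, 0.25, 0, 0, 0, 0, 0, 3, 0, 0, 0, 0, 0, 0, 1, 0, 0, 0, 0, 0, 0, 0, 0, 0, 0, 0, 0, 0]}}

```text
t: 9.1
eef_pos: [620.9, 11.8, 208.4]
tcp_rot: [1.098, 1.565, -0.327]
ft_force: [0.0, -0.1, -4.4]
opening: 0.21
```

```bash
python3 - <<'E'
from h import *
show(); stn()
E
```

```text
t9.10 tcp [620.9  11.8 208.4] grasp [621.89  11.43  37.42] yaw 0.1461 F [ 0.  -0.1 -4.4] M [-0.03 -0.09 -0.03] open 0.210 q [-0.087  0.726  1.728 -0.002  0.681 -0.231]
stn grasp x 0.68 y -140.74 z 37.42 | origin x 0.57 y -57.74 | yawerr 0.0013 tilt [ 0.0059 -0.002 ]
```

Request:
{"api": "jog_arm", "payload": {"deltas": [0.8, 0, 0, 0, 0, 0, 0, 0.5, 0, 0, 0, 0, 0, 0]}}

```text
t: 9.35
eef_pos: [620.8, 11.8, 208.3]
tcp_rot: [1.106, 1.564, -0.319]
ft_force: [-2.9, -0.9, 3.7]
opening: 0.207
```

```bash
python3 - <<'E'
from h import *
show(); stn(); c=shot("wrist","w8.png"); stn(); lat(c,24)
i=cv2.resize(c["image"][0:220,100:420],None,fx=2.5,fy=2.5,interpolation=cv2.INTER_CUBIC);cv2.imwrite("pics/w8b.png",i[:,:,::-1])
E
```

```text
t9.35 tcp [620.8  11.8 208.3] grasp [621.91  11.41  37.35] yaw 0.1461 F [-2.9 -0.9  3.7] M [-0.09  0.44 -0.05] open 0.207 q [-0.087  0.726  1.729 -0.002  0.68  -0.231]
stn grasp x 0.70 y -140.77 z 37.35 | origin x 0.60 y -57.77 | yawerr 0.0013 tilt [ 0.0063 -0.0021]
stn grasp x 0.71 y -140.76 z 37.36 | origin x 0.61 y -57.76 | yawerr 0.0012 tilt [ 0.0063 -0.0021]
plate edges [-44.3   43.95] mid -0.17
tips mid 0.16340321852308293 0.23927751361900995
tips mid 0.3650573659636933 0.4402021404150478
tip y [-34.09061791 -34.0219953 ]
handle mid 0.5209651837802118 -109.12088670341636
```

View pics/w8b.png

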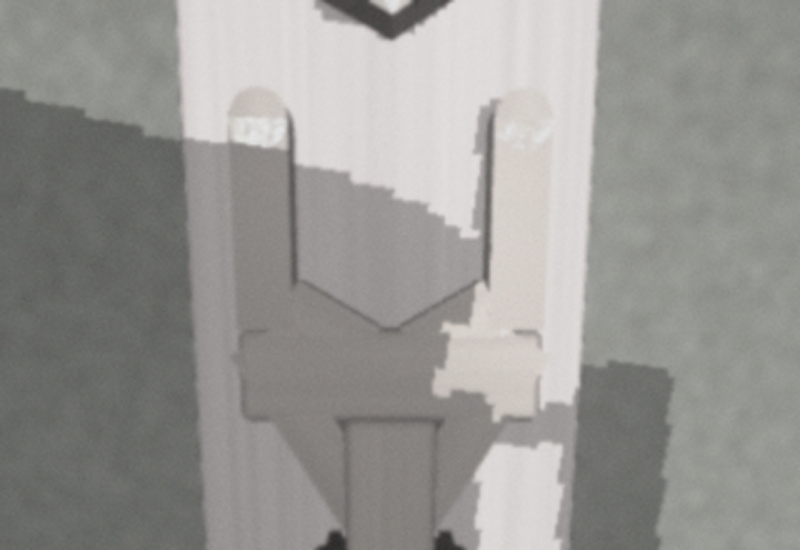

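Request:
{"api": "jog_arm", "payload": {"deltas": [-0.4, -0.4, -5, 0, 0, 0, 0, 0, 0, -8, 0, 0, 0, 0, 0, 0, -7, 0, 0, 0, 0, 0, 0, 0, 0, 0, 0, 0]}}

```text
t: 9.9
eef_pos: [617.5, 33.0, 208.4]
tcp_rot: [1.122, 1.563, -0.303]
ft_force: [-0.8, 2.1, -0.9]
opening: 0.209
```

```bash
python3 - <<'E'
from h import *
show(); stn(); c=shot("wrist","w9.png"); stn(); lat(c,24)
i=cv2.resize(c["image"][0:220,100:420],None,fx=2.5,fy=2.5,interpolation=cv2.INTER_CUBIC);cv2.imwrite("pics/w9b.png",i[:,:,::-1])
E
```

```text
t9.90 tcp [617.5  33.  208.4] grasp [618.73  32.62  37.39] yaw 0.1465 F [-0.8  2.1 -0.9] M [ 0.3   0.13 -0.01] open 0.209 q [-0.053  0.724  1.736 -0.003  0.675 -0.197]
stn grasp x 0.61 y -119.32 z 37.39 | origin x 0.48 y -36.32 | yawerr 0.0016 tilt [ 0.0071 -0.0022]
stn grasp x 0.58 y -119.45 z 37.39 | origin x 0.47 y -36.45 | yawerr 0.0014 tilt [ 0.007  -0.0021]
plate edges [-44.31  43.97] mid -0.17
tips mid 0.04538058228104447 0.11843541004375346
tips mid 0.24435632984040723 0.3165373182315374
tip y [-12.66786095 -12.57451134]
handle mid 0.41495531671107333 -87.68594538263855
```

View pics/w9b.png

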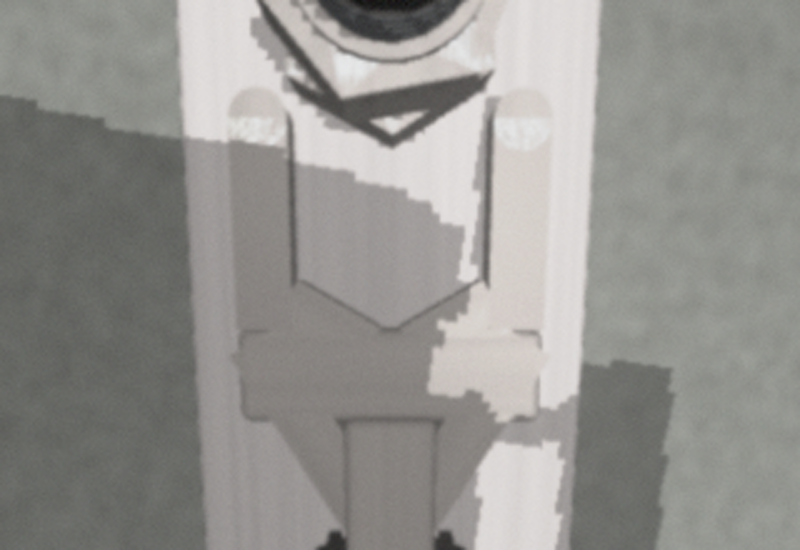

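Request:
{"api": "jog_arm", "payload": {"deltas": [0, 0, -4, 0, 0, 0, 0, 0, 0, -4, 0, 0, 0, 0]}}

```text
t: 10.2
eef_pos: [616.5, 40.7, 208.4]
tcp_rot: [1.104, 1.563, -0.321]
ft_force: [0.1, -1.6, -1.4]
opening: 0.207
```

```bash
python3 - <<'E'
from h import *
show(); stn(); c=shot("wrist","w10.png"); stn()
i=cv2.resize(c["image"][0:220,100:420],None,fx=2.5,fy=2.5,interpolation=cv2.INTER_CUBIC);cv2.imwrite("pics/w10b.png",i[:,:,::-1])
E
```

```text
t10.20 tcp [616.5  40.7 208.4] grasp [617.76  40.32  37.38] yaw 0.1460 F [ 0.1 -1.6 -1.4] M [-0.42 -0.04  0.06] open 0.207 q [-0.041  0.723  1.737 -0.004  0.673 -0.184]
stn grasp x 0.76 y -111.56 z 37.38 | origin x 0.66 y -28.56 | yawerr 0.0012 tilt [ 0.0075 -0.0025]
stn grasp x 0.79 y -111.13 z 37.43 | origin x 0.68 y -28.13 | yawerr 0.0014 tilt [ 0.0076 -0.0024]
```

View pics/w10b.png

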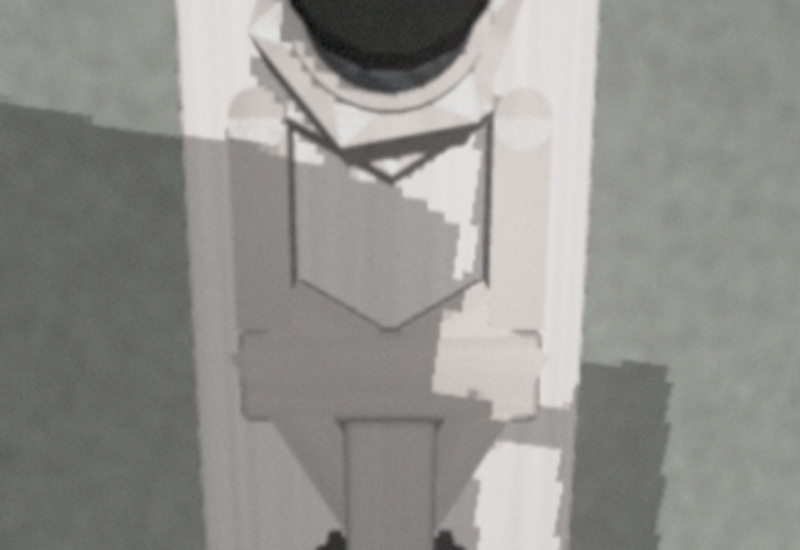

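Request:
{"api": "jog_arm", "payload": {"deltas": [0, -0.2, -4, 0, 0, 0, 0, 0, 0, -5, 0, 0, 0, 0]}}

```text
t: 10.5
eef_pos: [614.9, 50.2, 208.4]
tcp_rot: [1.105, 1.563, -0.32]
ft_force: [0.1, -2.8, -0.5]
opening: 0.205
```

```bash
python3 - <<'E'
from h import *
show(); stn()
E
```

```text
t10.50 tcp [614.9  50.2 208.4] grasp [616.24  49.74  37.4 ] yaw 0.1459 F [ 0.1 -2.8 -0.5] M [-0.4  -0.08 -0.03] open 0.205 q [-0.025  0.722  1.739 -0.004  0.672 -0.168]
stn grasp x 0.62 y -102.02 z 37.40 | origin x 0.54 y -19.02 | yawerr 0.0010 tilt [ 0.0078 -0.0026]
```

Forces stay low and the spanner is sliding on. Continuing.

Request:
{"api": "jog_arm", "payload": {"deltas": [0, 0, -5, 0, 0, 0, 0, 0, 0, -5, 0, 0, 0, 0, 0, 0, -4, 0, 0, 0, 0]}}

```text
t: 10.88
eef_pos: [612.7, 65.2, 208.4]
tcp_rot: [1.1, 1.563, -0.325]
ft_force: [-0.5, -2.4, -0.8]
opening: 0.21
```

```bash
python3 - <<'E'
from h import *
show(); stn(); c=shot("wrist","w11.png"); stn()
i=cv2.resize(c["image"][0:220,100:420],None,fx=2.5,fy=2.5,interpolation=cv2.INTER_CUBIC);cv2.imwrite("pics/w11b.png",i[:,:,::-1])
E
```

```text
t10.88 tcp [612.7  65.2 208.4] grasp [614.01  64.71  37.39] yaw 0.1461 F [-0.5 -2.4 -0.8] M [-0.4  -0.1   0.03] open 0.210 q [-1.000e-03  7.220e-01  1.742e+00 -4.000e-03  6.710e-01 -1.440e-01]
stn grasp x 0.58 y -86.88 z 37.39 | origin x 0.48 y -3.88 | yawerr 0.0012 tilt [ 0.0078 -0.0026]
stn grasp x 0.56 y -86.43 z 37.38 | origin x 0.44 y -3.43 | yawerr 0.0015 tilt [ 0.0078 -0.0025]
```

View pics/w11b.png

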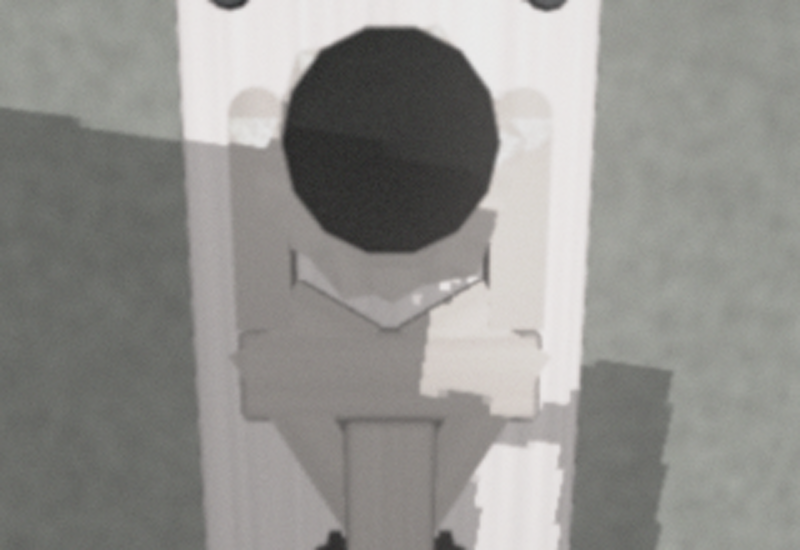

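Request:
{"api": "jog_arm", "payload": {"deltas": [0, 0, -2, 0, 0, 0, 0, 0, 0, -1.5, 0, 0, 0, 0]}}

```text
t: 11.18
eef_pos: [612.1, 69.3, 208.4]
tcp_rot: [1.107, 1.563, -0.318]
ft_force: [-0.2, -1.8, -0.4]
opening: 0.21
```

Request:
{"api": "jog_arm", "payload": {"deltas": [0, 0, -1.5, 0, 0, 0, 0]}}

```text
t: 11.3
eef_pos: [611.9, 70.8, 208.4]
tcp_rot: [1.102, 1.562, -0.323]
ft_force: [0.2, -3.5, -0.8]
opening: 0.205
```

Request:
{"api": "jog_arm", "payload": {"deltas": [0, 0, -1.5, 0, 0, 0, 0]}}

```text
t: 11.42
eef_pos: [611.8, 71.5, 208.4]
tcp_rot: [0.979, 1.562, -0.445]
ft_force: [0.9, -14.0, -1.2]
opening: 0.208
```

```bash
python3 - <<'E'
from h import *
show(); stn()
E
```

```text
t11.43 tcp [611.8  71.5 208.4] grasp [613.18  70.87  37.4 ] yaw 0.1468 F [  0.9 -14.   -1.2] M [-2.82 -0.23  0.01] open 0.208 q [ 0.01   0.721  1.742 -0.006  0.67  -0.132]
stn grasp x 0.65 y -80.67 z 37.40 | origin x 0.49 y 2.33 | yawerr 0.0019 tilt [ 0.0081 -0.0039]
```

Request:
{"api": "jog_arm", "payload": {"deltas": [0, 0, 0, 0, 0, 0, 0.7, 0, 0, 0, 0, 0, 0, 0.7, 0, 0, 0, 0, 0, 0, 0.7, 0, 0, 0, 0, 0, 0, 0.7, -10, 0, 0, 0, 0, 0, 0.7, -30, 0, 0, 0, 0, 0, 0.7, -40, 0, 0, 0, 0, 0, 0.7, -40, 0, 0, 0, 0, 0, 0.7, -30, 0, 0, 0, 0, 0, 1]}}

```text
t: 12.55
eef_pos: [610.2, 72.6, 363.4]
tcp_rot: [0.912, 1.565, -0.512]
ft_force: [-0.3, 0.2, 0.5]
opening: 0.757
```

```bash
python3 - <<'E'
from h import *
import pickle
show(); stn(); c=shot("wrist","w12.png"); stn(); pickle.dump(c,open("c12.pkl","wb"))
print(proj(c,[[*S,30],[*S,80]]))
i=cv2.resize(c["image"][0:220,100:420],None,fx=2.5,fy=2.5,interpolation=cv2.INTER_CUBIC);cv2.imwrite("pics/w12b.png",i[:,:,::-1])
E
```

```text
t12.55 tcp [610.2  72.6 363.4] grasp [611.05  72.09 192.45] yaw 0.1462 F [-0.3  0.2  0.5] M [-0.03 -0.13  0.04] open 0.757 q [ 0.011  0.518  1.633 -0.004  0.986 -0.133]
stn grasp x -1.28 y -79.15 z 192.45 | origin x -1.40 y 3.85 | yawerr 0.0014 tilt [ 0.0051 -0.0029]
stn grasp x -0.05 y -79.22 z 196.31 | origin x -0.17 y 3.78 | yawerr 0.0015 tilt [ 0.0102 -0.0028]
[[256.86566134 101.56768115]
 [257.39267556  99.57429468]]
```

View pics/w12b.png

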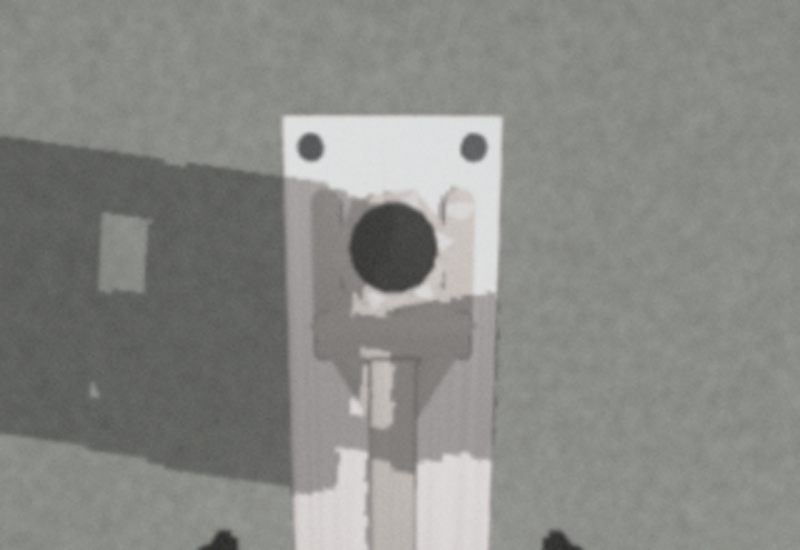

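```bash
python3 - <<'E'
from h import *
c=cv2.imread("pics/w10.png"); 
i=cv2.resize(c[0:80,180:320],None,fx=5.6,fy=5.6,interpolation=cv2.INTER_CUBIC);cv2.imwrite("pics/w10c.png",cv2.convertScaleAbs(i,alpha=1.2))
E
```

```text
(no output)
```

View pics/w10c.png

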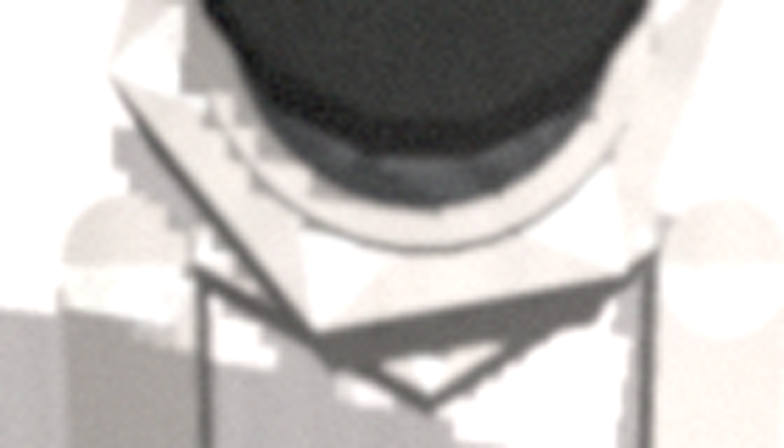

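```bash
python3 - <<'E'
from h import *
import pickle
c=pickle.load(open("c12.pkl","rb")); c0=pickle.load(open("c4.pkl","rb"))["wrist"]
# tool_from_cam from live
p,R,s=pose(); 
cl=shot("wrist"); p,R,s=pose(); show()
M=lambda R,p: np.vstack([np.c_[R.as_matrix(),p],[0,0,0,1]])
T=np.linalg.inv(M(R,p))@cl["world_from_camera"]
R10=Ro.from_euler("xyz",[1.104,1.563,-.321]); p10=np.array([616.4,41.1,208.4])
c=dict(c); c["world_from_camera"]=M(R10,p10)@T
q=np.array([(112,75),(312,335),(640,270)])/5.6+[180,0]-.3
for z in(54,50):
  w=plane(c,q,z)[:,:2]-S; print(z,w.round(1).tolist(),np.linalg.norm(w,axis=1).round(1),"edge angles rad",[float(np.arctan2(*(b-a)[::-1]).round(3)) for a,b in zip(w[:-1],w[1:])])
  v=w-[-.2,1]; print("corner ang",(np.arctan2(v[:,1],v[:,0])%(np.pi/3)).round(3))
q=(np.array([(425,410)])/5.6+[180,0]-.3); print(plane(c,q,30)[:,:2]-S,plane(c,q,13)[:,:2]-S)
E
```

```text
t12.65 tcp [610.5  72.7 365.2] grasp [612.12  72.18 194.17] yaw 0.1463 F [0.4 0.2 0.3] M [ 0.04 -0.08  0.02] open 0.836 q [ 0.011  0.516  1.632 -0.004  0.984 -0.133]
54 [[-21.9, -6.0], [-5.3, -21.7], [18.2, -13.6]] [22.7 22.3 22.7] edge angles rad [-0.754, 0.331]
corner ang [0.314 0.305 0.375]
50 [[-22.7, -5.0], [-5.6, -21.1], [18.6, -12.8]] [23.3 21.8 22.6] edge angles rad [-0.754, 0.331]
corner ang [0.26  0.286 0.413]
[[  3.61388878 -22.91746754]] [[  3.4511601  -20.90849076]]
```

```bash
python3 - <<'E'
from h import *
show();stn();c=shot("wrist","w13.png"); stn()
im=c["image"][70:130,220:300]; m=(im.max(2)<75).astype(np.uint8); k,l,st,ce=cv2.connectedComponentsWithStats(m); j=1+st[1:,4].argmax(); print(st[j],ce[j])
u=ce[j]+[220,70]; w=plane(c,[u],80)[0]; d=w[:2]-S; print(w, d@[np.sin(PHI),-np.cos(PHI)], d@[np.cos(PHI),np.sin(PHI)])
plan([600.9,151,150],.836,6,1)
E
```

```text
t12.65 tcp [610.5  72.7 365.2] grasp [612.12  72.18 194.17] yaw 0.1463 F [0.4 0.2 0.3] M [ 0.04 -0.08  0.02] open 0.836 q [ 0.011  0.516  1.632 -0.004  0.984 -0.133]
stn grasp x -0.22 y -79.22 z 194.17 | origin x -0.34 y 3.78 | yawerr 0.0015 tilt [ 0.0097 -0.0028]
stn grasp x -0.91 y -79.17 z 192.09 | origin x -1.02 y 3.83 | yawerr 0.0014 tilt [ 0.007  -0.0029]
[ 19  13  32  33 833] [34.41536615 28.80672269]
[599.95572472 150.98343106  80.        ] -0.8790340914175455 0.515726913931203
[7.0, 0, -13.0, -0.115, 0.001, -0.001, 1.0, 7.0, 2.0, -13.0, -0.115, 0.001, -0.001, 1.0, 7.0, 3.0, -13.0, -0.115, 0.001, -0.001, 1.0, 7.0, 5.0, -12.0, -0.115, 0.001, -0.001, 1.0, 7.0, 6.0, -12.0, -0.115, 0.001, -0.001, 1.0, 7.0, 7.0, -11.0, -0.115, 0.001, -0.001, 1.0]
```

Request:
{"api": "jog_arm", "payload": {"deltas": [5, 0, -13, -0.115, 0, -0.001, 1, 5, 2, -13, -0.115, 0, -0.001, 1, 5, 3, -13, -0.115, 0, -0.001, 1, 5, 5, -12, -0.115, 0, -0.001, 1, 5, 6, -12, -0.115, 0, -0.001, 1, 5, 7, -11, -0.115, 0, -0.001, 1, 0, 0, 0, 0, 0, 0, 1]}}

```text
t: 13.58
eef_pos: [597.3, 152.5, 325.8]
tcp_rot: [-1.769, 1.56, -2.483]
ft_force: [-0.1, 0.0, 0.2]
opening: 0.997
```

```bash
python3 - <<'E'
from h import *
show(); c=shot("wrist","w14.png"); show()
i=cv2.resize(c["image"][0:240,120:440],None,fx=2.5,fy=2.5,interpolation=cv2.INTER_CUBIC);cv2.imwrite("pics/w14b.png",i[:,:,::-1])
plan([600.6,151.2,120],.836,3,1)
E
```

```text
t13.57 tcp [597.3 152.5 325.8] grasp [595.76 151.37 154.76] yaw 0.8567 F [-0.1  0.   0.2] M [ 0.07 -0.16 -0.01] open 0.997 q [ 0.144  0.565  1.661 -0.007  0.925 -0.709]
t13.62 tcp [597.4 152.1 326. ] grasp [596.02 150.96 155.04] yaw 0.8548 F [-0.5  0.1  0. ] M [ 0.1  -0.13  0.05] open 0.999 q [ 0.143  0.565  1.661 -0.007  0.925 -0.708]
[12.0, 1.0, 1.0, 0.006, -0.001, 0.004, 1.0, 12.0, 1.0, 1.0, 0.006, -0.001, 0.004, 1.0, 12.0, 1.0, 1.0, 0.006, -0.001, 0.004, 1.0]
```

View pics/w14b.png

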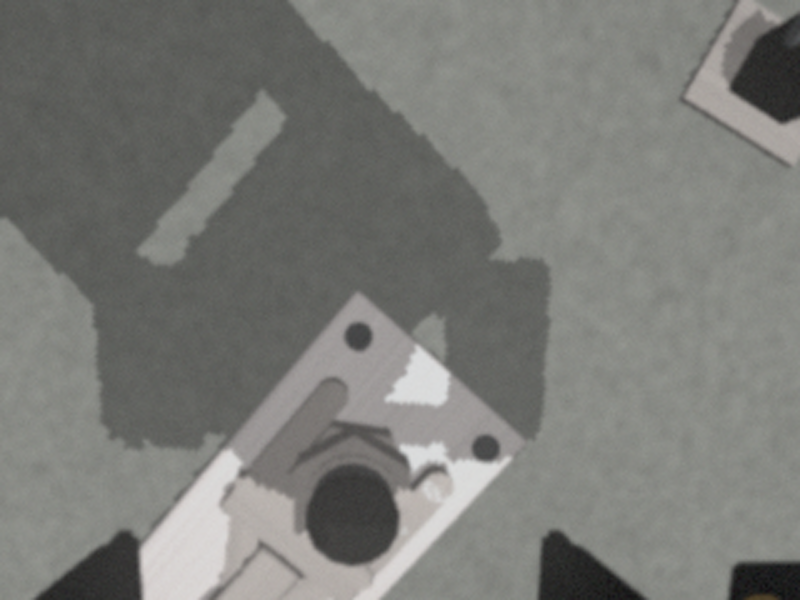

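Request:
{"api": "jog_arm", "payload": {"deltas": [12, 1.3, 1, 0.006, -0.001, 0.004, 1, 20, 1, 1, 0.006, 0, 0.004, 1, 20, 1, 1, 0.006, 0, 0, 1, 15, 0, 0, 0, 0, 0, 1, 5, 0, 0, 0, 0, 0, 1, 0, 0, 0, 0, 0, 0, 1]}}

```text
t: 14.38
eef_pos: [602.2, 149.9, 249.5]
tcp_rot: [-1.882, 1.568, -2.629]
ft_force: [0.1, 1.0, -0.8]
opening: 0.996
```

```bash
python3 - <<'E'
from h import *
show(); c=shot("wrist","w15.png"); show()
i=cv2.resize(c["image"][0:240,120:440],None,fx=2.5,fy=2.5,interpolation=cv2.INTER_CUBIC);cv2.imwrite("pics/w15b.png",i[:,:,::-1])
plan([600.6,151.2,52.5],.836,3,1,dec=1)
E
```

```text
t14.38 tcp [602.2 149.9 249.5] grasp [601.89 149.68  78.53] yaw 0.8247 F [ 0.1  1.  -0.8] M [ 0.04 -0.11  0.06] open 0.996 q [ 1.380e-01  6.680e-01  1.708e+00 -1.000e-03  7.680e-01 -6.860e-01]
t14.43 tcp [602.3 149.9 249.8] grasp [602.   149.71  78.83] yaw 0.8248 F [ 0.6 -0.   1.2] M [ 0.05 -0.17  0.03] open 0.999 q [ 1.380e-01  6.680e-01  1.708e+00 -1.000e-03  7.680e-01 -6.860e-01]
[8.8, 0, -0.7, -0.004, 0, 0.001, 1.0, 8.8, 0, -0.7, -0.004, 0, 0.001, 1.0, 8.8, 0, -0.7, -0.004, 0, 0.001, 1.0]
```

View pics/w15b.png

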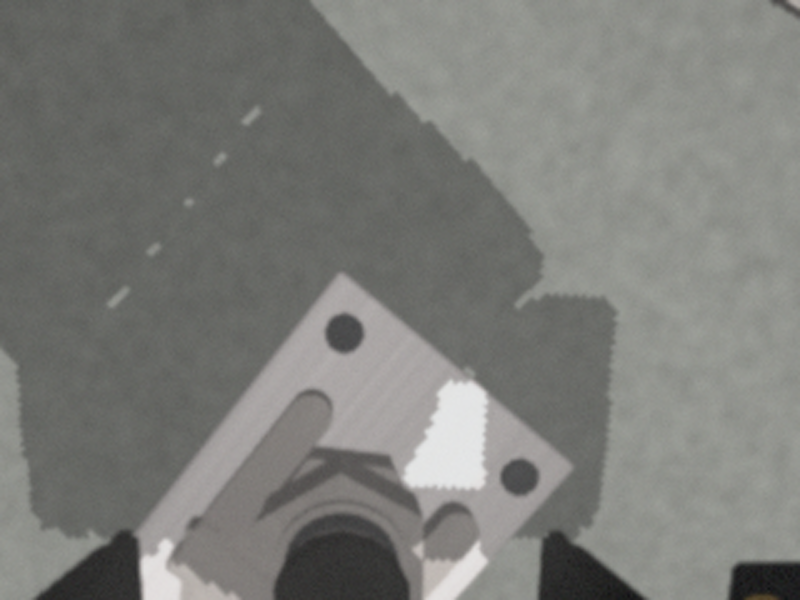

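Request:
{"api": "jog_arm", "payload": {"deltas": [10, 0.6, -0.7, -0.004, 0, 0.001, 0.8, 9, 0.3, -0.7, -0.004, 0, 0, 0.6, 5, 0, -0.5, 0, 0, 0, 0.6, 0, 0, 0, 0, 0, 0, 0.6]}}

```text
t: 14.92
eef_pos: [601.4, 152.1, 225.1]
tcp_rot: [0.598, 1.57, -0.139]
ft_force: [-0.4, 0.0, 0.8]
opening: 0.641
```

```bash
python3 - <<'E'
from h import *
show(); c=shot("wrist","w16.png"); show()
plan([600.6,151.2,52.5],.83,1,1,dec=1)
E
```

```text
t14.93 tcp [601.4 152.1 225.1] grasp [601.53 152.11  54.06] yaw 0.8334 F [-0.4  0.   0.8] M [ 0.08 -0.15 -0.03] open 0.641 q [ 0.141  0.702  1.722 -0.     0.717 -0.692]
t14.97 tcp [601.5 152.1 225.3] grasp [601.69 152.1   54.35] yaw 0.8334 F [ 0.9 -0.5  0.2] M [ 0.03 -0.14  0.02] open 0.622 q [ 0.141  0.702  1.721 -0.     0.717 -0.692]
[1.8, -1.3, -0.1, 0.003, 0.001, -0.001, 1.0]
```

View pics/w16.png

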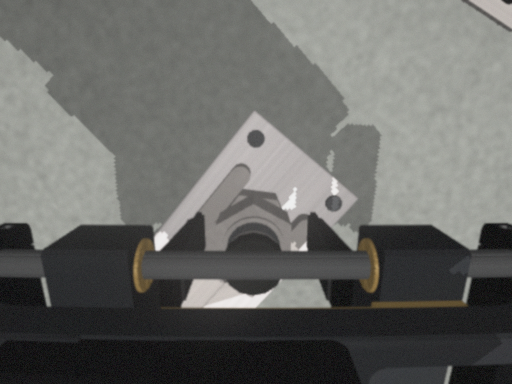

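Request:
{"api": "jog_arm", "payload": {"deltas": [2, -0.4, 0, 0, 0, 0, 0, 0, 0, 0, 0, 0, 0, 0, 0, 0, 0, 0, 0, 0, 0, 0, 0, 0, 0, 0, 0, 0]}}

```text
t: 15.48
eef_pos: [601.0, 151.3, 223.7]
tcp_rot: [-0.714, 1.57, -1.451]
ft_force: [0.1, 1.1, -2.3]
opening: 0.419
```

```bash
python3 - <<'E'
from h import *
show()
E
```

```text
t15.47 tcp [601.  151.3 223.7] grasp [600.97 151.13  52.71] yaw 0.8334 F [ 0.1  1.1 -2.3] M [ 0.23 -0.28  0.07] open 0.419 q [ 1.400e-01  7.030e-01  1.724e+00 -1.000e-03  7.140e-01 -6.920e-01]
```

Request:
{"api": "jog_arm", "payload": {"deltas": [0, 0, 0, 0.05, 0, 0, 0, 0, 0, 0, 0.08, 0, 0, 0, 0, 0, 0, 0.1, 0, 0, 0, 0, 0, 0, 0.1, 0, 0, 0, 0, 0, 0, 0.1, 0, 0, 0, 0, 0, 0, 0, 0, 0, 0]}}

```text
t: 16.23
eef_pos: [601.0, 151.4, 223.7]
tcp_rot: [0.335, 1.569, -0.843]
ft_force: [-0.4, -0.4, -1.0]
opening: 0.416
```

```bash
python3 - <<'E'
from h import *
show(); c=shot("wrist","w17.png"); show()
E
```

```text
t16.23 tcp [601.  151.4 223.7] grasp [601.18 151.24  52.7 ] yaw 0.3927 F [-0.4 -0.4 -1. ] M [-0.12 -0.1  -0.11] open 0.416 q [ 0.14   0.703  1.724 -0.002  0.714 -0.251]
t16.27 tcp [601.  151.4 223.7] grasp [601.16 151.22  52.67] yaw 0.3939 F [-1.2 -1.  -0.7] M [-0.13 -0.08 -0.14] open 0.420 q [ 0.14   0.703  1.724 -0.002  0.714 -0.252]
```

View pics/w17.png

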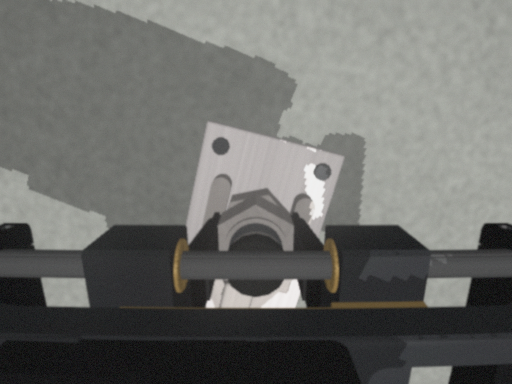

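Request:
{"api": "jog_arm", "payload": {"deltas": [0, 0, 0, 0.05, 0, 0, 0, 0, 0, 0, 0.05, 0, 0, 0]}}

```text
t: 16.52
eef_pos: [601.0, 151.4, 223.7]
tcp_rot: [0.437, 1.569, -0.837]
ft_force: [-1.5, -0.7, -0.2]
opening: 0.416
```

```bash
python3 - <<'E'
from h import *
show()
E
```

```text
t16.52 tcp [601.  151.4 223.7] grasp [601.19 151.22  52.7 ] yaw 0.2970 F [-1.5 -0.7 -0.2] M [-0.12 -0.14  0.18] open 0.416 q [ 0.14   0.703  1.724 -0.002  0.713 -0.155]
```

Request:
{"api": "jog_arm", "payload": {"deltas": [0, 0, 0, 0.03, 0, 0, 0, 0, 0, 0, 0.03, 0, 0, 0]}}

```text
t: 16.77
eef_pos: [601.0, 151.4, 223.7]
tcp_rot: [0.446, 1.569, -0.887]
ft_force: [-0.1, -1.2, -1.2]
opening: 0.416
```

```bash
python3 -c "
from h import *
show()"
```

```text
t16.77 tcp [601.  151.4 223.7] grasp [601.21 151.21  52.68] yaw 0.2379 F [-0.1 -1.2 -1.2] M [-0.06 -0.11  0.24] open 0.416 q [ 0.14   0.703  1.724 -0.002  0.713 -0.096]
```

Request:
{"api": "jog_arm", "payload": {"deltas": [0, 0, 0, 0.03, 0, 0, 0, 0, 0, 0, 0.02, 0, 0, 0]}}

```text
t: 17.02
eef_pos: [601.0, 151.5, 223.7]
tcp_rot: [0.529, 1.569, -0.856]
ft_force: [-0.7, -0.8, -1.0]
opening: 0.419
```

```bash
python3 -c "
from h import *
show()"
```

```text
t17.02 tcp [601.  151.5 223.7] grasp [601.23 151.23  52.68] yaw 0.1858 F [-0.7 -0.8 -1. ] M [-0.13 -0.15  0.21] open 0.419 q [ 0.141  0.703  1.724 -0.002  0.713 -0.044]
```

Request:
{"api": "jog_arm", "payload": {"deltas": [0, 0, 0, 0.03, 0, 0, 0, 0, 0, 0, 0.02, 0, 0, 0]}}

```text
t: 17.27
eef_pos: [601.1, 151.5, 223.7]
tcp_rot: [0.591, 1.569, -0.847]
ft_force: [-0.7, -1.2, -0.6]
opening: 0.413
```

```bash
python3 -c "
from h import *
show()"
```

```text
t17.27 tcp [601.1 151.5 223.7] grasp [601.25 151.23  52.68] yaw 0.1327 F [-0.7 -1.2 -0.6] M [-0.13 -0.11  0.19] open 0.413 q [ 0.141  0.703  1.724 -0.002  0.713  0.009]
```

Request:
{"api": "jog_arm", "payload": {"deltas": [0, 0, 0, 0.03, 0, 0, 0, 0, 0, 0, 0.02, 0, 0, 0]}}

```text
t: 17.52
eef_pos: [601.1, 151.4, 223.7]
tcp_rot: [0.669, 1.569, -0.822]
ft_force: [-0.2, -0.3, -2.0]
opening: 0.419
```

```bash
python3 -c "
from h import *
show()"
```

```text
t17.52 tcp [601.1 151.4 223.7] grasp [601.27 151.2   52.68] yaw 0.0793 F [-0.2 -0.3 -2. ] M [-0.18 -0.13  0.36] open 0.419 q [ 0.14   0.703  1.724 -0.002  0.713  0.063]
```

Request:
{"api": "jog_arm", "payload": {"deltas": [0, 0, 0, 0.02, 0, 0, 0]}}

```text
t: 17.65
eef_pos: [601.1, 151.4, 223.7]
tcp_rot: [0.683, 1.569, -0.83]
ft_force: [0.2, -0.6, -1.0]
opening: 0.421
```

```bash
python3 -c "
from h import *
show()"
```

```text
t17.65 tcp [601.1 151.4 223.7] grasp [601.3  151.19  52.69] yaw 0.0582 F [ 0.2 -0.6 -1. ] M [-0.2  -0.13  0.44] open 0.421 q [ 0.14   0.703  1.724 -0.002  0.713  0.084]
```

Request:
{"api": "jog_arm", "payload": {"deltas": [0, 0, 0, 0.02, 0, 0, 0]}}

```text
t: 17.77
eef_pos: [601.1, 151.5, 223.7]
tcp_rot: [0.667, 1.569, -0.866]
ft_force: [0.6, -0.7, -0.4]
opening: 0.417
```

```bash
python3 -c "
from h import *
show()"
```

```text
t17.77 tcp [601.1 151.5 223.7] grasp [601.3  151.21  52.69] yaw 0.0376 F [ 0.6 -0.7 -0.4] M [-0.15 -0.09  0.7 ] open 0.417 q [ 0.141  0.703  1.724 -0.003  0.713  0.105]
```

Request:
{"api": "jog_arm", "payload": {"deltas": [0, 0, 0, 0.02, 0, 0, 0]}}

```text
t: 17.9
eef_pos: [601.1, 151.5, 223.7]
tcp_rot: [0.641, 1.568, -0.912]
ft_force: [-0.6, -1.7, -0.9]
opening: 0.42
```

```bash
python3 -c "
from h import *
show()"
```

```text
t17.90 tcp [601.1 151.5 223.7] grasp [601.34 151.18  52.71] yaw 0.0172 F [-0.6 -1.7 -0.9] M [-0.2  -0.13  1.  ] open 0.420 q [ 0.141  0.703  1.724 -0.003  0.713  0.126]
```

Request:
{"api": "jog_arm", "payload": {"deltas": [0, 0, 0, 0.01, 0, 0, 0]}}

```text
t: 18.02
eef_pos: [601.1, 151.6, 223.7]
tcp_rot: [0.602, 1.568, -0.962]
ft_force: [-0.8, -0.2, -1.0]
opening: 0.419
```

```bash
python3 -c "
from h import *
show()"
```

```text
t18.02 tcp [601.1 151.6 223.7] grasp [601.33 151.19  52.72] yaw 0.0073 F [-0.8 -0.2 -1. ] M [-0.2  -0.09  1.13] open 0.419 q [ 0.141  0.703  1.724 -0.004  0.713  0.136]
```

Request:
{"api": "jog_arm", "payload": {"deltas": [0, 0, 0, 0.015, 0, 0, 0]}}

```text
t: 18.15
eef_pos: [601.0, 151.6, 223.7]
tcp_rot: [0.575, 1.568, -1.003]
ft_force: [-0.4, 2.0, -0.3]
opening: 0.421
```

```bash
python3 -c "
from h import *
show()"
```

```text
t18.15 tcp [601.  151.6 223.7] grasp [601.31 151.2   52.7 ] yaw -0.0077 F [-0.4  2.  -0.3] M [ 0.24 -0.01  1.1 ] open 0.421 q [ 0.141  0.703  1.724 -0.004  0.713  0.152]
```

Request:
{"api": "jog_arm", "payload": {"deltas": [0, 0, 0, 0.01, 0, 0, 0]}}

```text
t: 18.27
eef_pos: [601.0, 151.7, 223.7]
tcp_rot: [0.58, 1.568, -1.008]
ft_force: [-0.8, 1.6, -0.5]
opening: 0.422
```

```bash
python3 -c "
from h import *
show();shot('wrist','w18.png');show()"
```

```text
t18.27 tcp [601.  151.7 223.7] grasp [601.31 151.27  52.71] yaw -0.0178 F [-0.8  1.6 -0.5] M [ 0.44 -0.03  1.15] open 0.422 q [ 0.141  0.703  1.724 -0.004  0.713  0.162]
t18.32 tcp [601.  151.8 223.7] grasp [601.3  151.35  52.72] yaw -0.0185 F [-0.1  0.1 -1.2] M [-0.01 -0.07  1.14] open 0.420 q [ 0.141  0.703  1.724 -0.004  0.713  0.163]
```

View pics/w18.png

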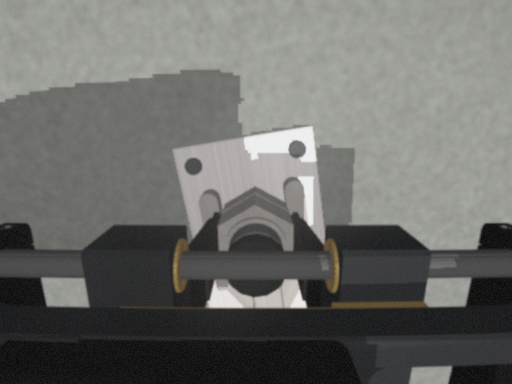

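```bash
python3 - <<'E'
import cv2,numpy as np
o=[]
for n in("w16","w17","w18"):
    i=cv2.imread(f"pics/{n}.png")[160:250,200:320]; i=cv2.resize(i,None,fx=4,fy=4,interpolation=cv2.INTER_CUBIC); o.append(cv2.convertScaleAbs(i,alpha=1.6)[:,:390])
b=np.hstack([cv2.resize(x,None,fx=.66,fy=1) for x in o]); cv2.imwrite("pics/cmp.png",b); print(b.shape)
E
```

```text
(360, 771, 3)
```

View pics/cmp.png

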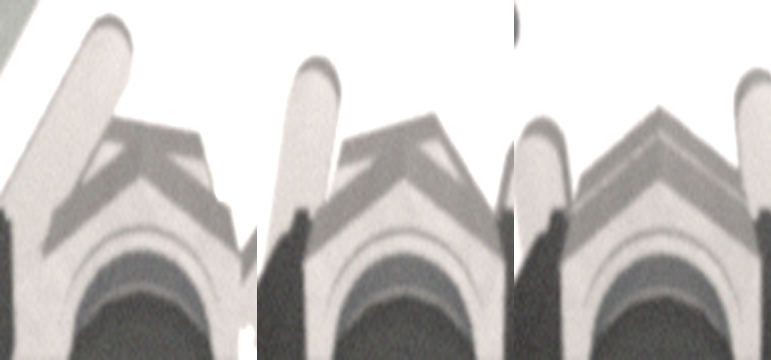

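```bash
python3 - <<'E'
from h import *
show(); s=shot("scene");i=cv2.resize(s["image"][150:260,190:350],None,fx=5,fy=5,interpolation=cv2.INTER_CUBIC);cv2.imwrite("pics/s19.png",i[:,:,::-1])
t=shot("top");i=cv2.resize(t["image"][150:220,205:330],None,fx=6,fy=6,interpolation=cv2.INTER_CUBIC);cv2.imwrite("pics/t19.png",i[:,:,::-1]); show()
E
```

```text
t18.32 tcp [601.  151.8 223.7] grasp [601.3  151.35  52.72] yaw -0.0185 F [-0.1  0.1 -1.2] M [-0.01 -0.07  1.14] open 0.420 q [ 0.141  0.703  1.724 -0.004  0.713  0.163]
t18.43 tcp [601.  151.7 223.7] grasp [601.3  151.32  52.74] yaw -0.0178 F [-0.   0.6 -0.8] M [ 0.12 -0.06  1.12] open 0.424 q [ 0.141  0.703  1.724 -0.004  0.713  0.162]
```

View pics/s19.png

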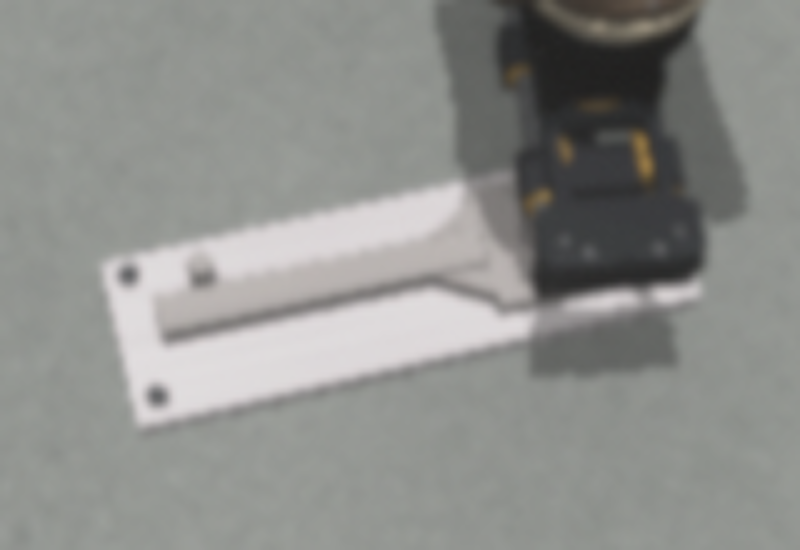

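View pics/t19.png

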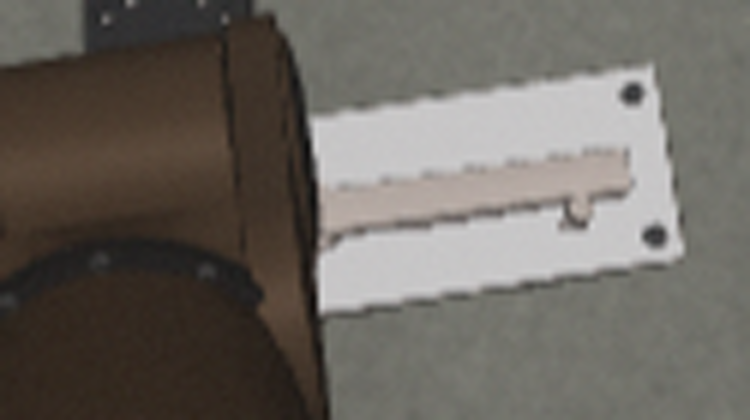

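Request:
{"api": "jog_arm", "payload": {"deltas": [0, 0, 0, 0.02, 0, 0, 0]}}

```text
t: 18.55
eef_pos: [601.0, 151.8, 223.8]
tcp_rot: [0.66, 1.568, -0.949]
ft_force: [-0.8, -0.6, -0.3]
opening: 0.426
```

```bash
python3 -c "
from h import *
show()"
```

```text
t18.55 tcp [601.  151.8 223.8] grasp [601.31 151.41  52.76] yaw -0.0381 F [-0.8 -0.6 -0.3] M [ 0.06 -0.1   1.6 ] open 0.426 q [ 0.141  0.703  1.724 -0.004  0.713  0.182]
```

Request:
{"api": "jog_arm", "payload": {"deltas": [0, 0, 0, 0.02, 0, 0, 0]}}

```text
t: 18.68
eef_pos: [601.0, 152.1, 223.8]
tcp_rot: [0.761, 1.568, -0.869]
ft_force: [-0.4, 3.1, -0.5]
opening: 0.425
```

```bash
python3 -c "
from h import *
show()"
```

```text
t18.68 tcp [601.  152.1 223.8] grasp [601.26 151.72  52.78] yaw -0.0595 F [-0.4  3.1 -0.5] M [0.57 0.04 1.5 ] open 0.425 q [ 0.142  0.703  1.724 -0.003  0.713  0.204]
```

Request:
{"api": "jog_arm", "payload": {"deltas": [0, 0, 0, 0, 0, 0, 0]}}

```text
t: 18.8
eef_pos: [601.0, 152.2, 223.8]
tcp_rot: [0.839, 1.568, -0.791]
ft_force: [-0.4, 1.4, -0.6]
opening: 0.422
```

```bash
python3 -c "
from h import *
show();shot('wrist','w20.png');show()"; python3 - <<'E'
import cv2,numpy as np
o=[]
for n in("w18","w20"):
    i=cv2.imread(f"pics/{n}.png")[160:250,200:320]; o.append(cv2.convertScaleAbs(cv2.resize(i,None,fx=3.2,fy=4,interpolation=cv2.INTER_CUBIC),alpha=1.6))
cv2.imwrite("pics/cmp2.png",np.hstack(o))
E
```

```text
t18.80 tcp [601.  152.2 223.8] grasp [601.27 151.92  52.79] yaw -0.0601 F [-0.4  1.4 -0.6] M [0.35 0.   1.18] open 0.422 q [ 0.142  0.703  1.724 -0.003  0.713  0.204]
t18.85 tcp [601.  152.2 223.8] grasp [601.27 151.86  52.8 ] yaw -0.0598 F [ 0.3  3.7 -0.6] M [0.59 0.01 1.15] open 0.428 q [ 0.142  0.703  1.724 -0.003  0.713  0.204]
```

View pics/cmp2.png

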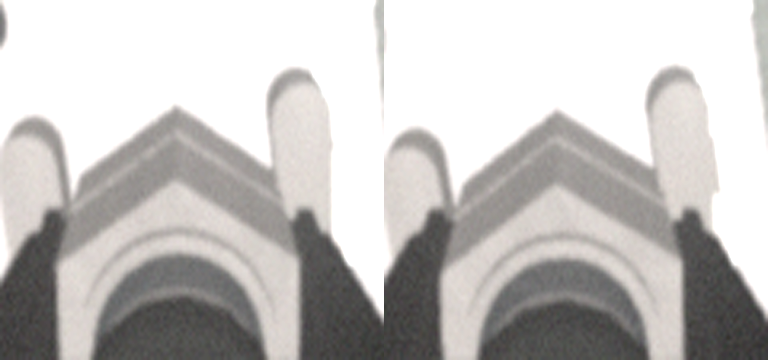

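```bash
python3 - <<'E'
from h import *
import pickle
c=shot("wrist"); pickle.dump(c,open("c20.pkl","wb")); show()
im=c["image"]; i=cv2.resize(im[150:240,190:320],None,fx=6,fy=6,interpolation=cv2.INTER_CUBIC); cv2.imwrite("pics/w21.png",cv2.convertScaleAbs(i,alpha=1.7)[:,:,::-1])
E
```

```text
t18.90 tcp [601.  152.2 223.8] grasp [601.28 151.87  52.8 ] yaw -0.0596 F [-1.3  3.2 -0.9] M [0.62 0.03 1.17] open 0.425 q [ 0.142  0.703  1.724 -0.003  0.713  0.204]
```

View pics/w21.png

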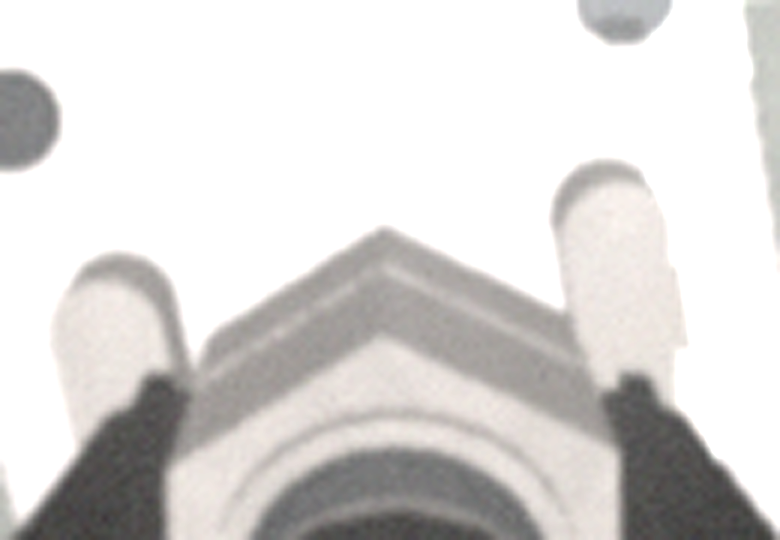

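```bash
python3 - <<'E'
from h import *
import pickle
c=pickle.load(open("c20.pkl","rb"))
px=lambda a: np.array(a)/6+[190,150]-.4
yd=np.array([np.cos(PHI),np.sin(PHI)]); xd=np.array([yd[1],-yd[0]])
def st(uv,z): 
    w=plane(c,px(uv),z)[:,:2]-S; return np.c_[w@xd,w@yd].round(1)
print("tips tops (outer bottom z12 / top z24)",st([(120,253),(605,158)],12).tolist(),st([(115,283),(610,183)],24).tolist())
print("holes (45,20?)",st([(10,120)],12).tolist(), st([(623,-5)],12).tolist())
for z in (13,30): print(z,"lower apex,l,r",st([(385,228),(205,335),(575,318)],z).tolist())
for z in (32,30): print(z,"line2 apex,l,r",st([(385,262),(205,365),(575,355)],z).tolist())
for z in (54,): print("jam apex,l,r",st([(383,335),(172,462),(618,445)],z).tolist())
def ang(p): p=np.array(p)-[-.2,.6]; return np.degrees(np.arctan2(p[:,1],p[:,0]))
print(ang(st([(385,228),(205,335),(575,318)],13)),ang(st([(383,335),(172,462),(618,445)],54)))
E
```

```text
tips tops (outer bottom z12 / top z24) [[-25.5, 25.9], [27.6, 25.5]] [[-24.3, 25.6], [26.8, 25.5]]
holes (45,20?) [[-33.5, 42.5]] [[32.6, 42.2]]
13 lower apex,l,r [[3.1, 23.0], [-18.5, 15.3], [21.2, 8.9]]
30 lower apex,l,r [[4.1, 27.1], [-15.6, 20.0], [20.5, 14.3]]
32 line2 apex,l,r [[3.5, 24.2], [-16.0, 17.6], [19.8, 11.2]]
30 line2 apex,l,r [[3.3, 23.7], [-16.4, 17.0], [19.8, 10.5]]
jam apex,l,r [[3.3, 23.7], [-17.1, 16.2], [21.1, 9.7]]
[ 81.61938678 141.22582906  21.19880619] [ 81.38435182 137.29061004  23.13362934]
```

Request:
{"api": "jog_arm", "payload": {"deltas": [0, 0, 0, 0, 0, 0, 0.55, 0, 0, 0, 0, 0, 0, 0.55, 0, 0, 0, 0, 0, 0, 0.55]}}

```text
t: 19.27
eef_pos: [601.2, 151.5, 224.0]
tcp_rot: [1.174, 1.569, -0.461]
ft_force: [0.4, -1.4, 0.3]
opening: 0.547
```

```bash
python3 - <<'E'
from h import *
import pickle
c=shot("wrist"); pickle.dump(c,open("c22.pkl","wb")); show()
im=c["image"]; i=cv2.resize(im[150:240,190:320],None,fx=6,fy=6,interpolation=cv2.INTER_CUBIC); cv2.imwrite("pics/w22.png",cv2.convertScaleAbs(i,alpha=1.7)[:,:,::-1])
E
```

```text
t19.32 tcp [601.2 151.5 224. ] grasp [601.58 151.3   52.96] yaw -0.0642 F [-0.5  0.7  0.4] M [ 0.01 -0.12 -0.03] open 0.549 q [ 0.14   0.703  1.723 -0.002  0.713  0.206]
```

View pics/w22.png

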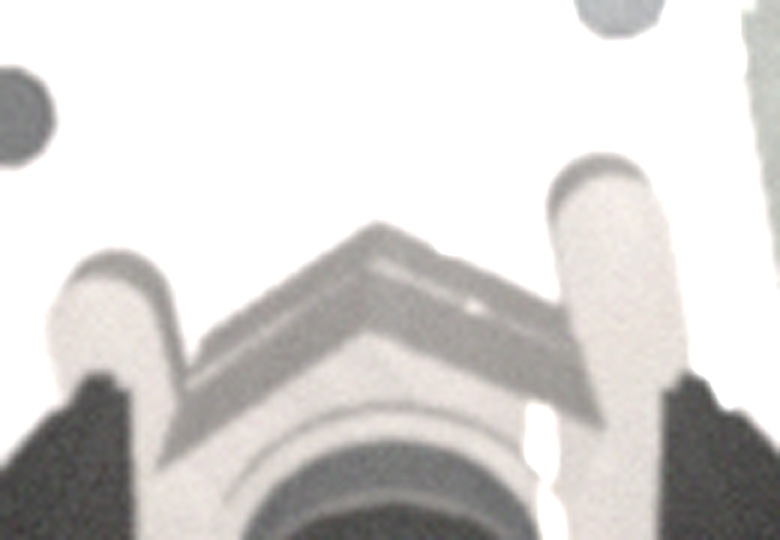

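```bash
python3 - <<'E'
from h import *
import pickle
yd=np.array([np.cos(PHI),np.sin(PHI)]); xd=np.array([yd[1],-yd[0]])
def st(c,uv,z): 
    w=plane(c,np.array(uv)/6+[190,150]-.4,z)[:,:2]-S; return np.c_[w@xd,w@yd]
c=pickle.load(open("c20.pkl","rb")); d=pickle.load(open("c22.pkl","rb"))
def ed(p): 
    p=np.array(p); f=lambda v: np.degrees(np.arctan2(v[1],v[0])); return round(f(p[0]-p[1])-30,1),round(f(p[2]-p[0])+30,1)
print("before: lower",ed(st(c,[(385,228),(215,330),(560,311)],13)),"jam",ed(st(c,[(383,335),(175,460),(615,443)],54)),"spanner",)
print("after: lower",ed(st(d,[(378,222),(210,330),(555,300)],13)),"jam",ed(st(d,[(370,330),(160,467),(603,427)],54)))
for q in (c,d):pass
a=st(c,[(120,253),(605,158)],12);b=st(d,[(113,250),(600,153)],12)
print(np.degrees(np.arctan2(*(a[1]-a[0])[::-1])),np.degrees(np.arctan2(*(b[1]-b[0])[::-1])),a.round(1).tolist(),b.round(1).tolist())
E
```

```text
before: lower (np.float64(-10.1), np.float64(-7.9)) jam (np.float64(-9.7), np.float64(-7.8)) spanner
after: lower (np.float64(-8.7), np.float64(-6.5)) jam (np.float64(-7.9), np.float64(-5.7))
-0.47497299024719547 -0.5638072288665881 [[-25.5, 25.9], [27.6, 25.5]] [[-25.9, 25.9], [27.6, 25.3]]
```

Request:
{"api": "jog_arm", "payload": {"deltas": [0, 0, 0, -0.04, 0, 0, 0.55, 0, 0, 0, -0.04, 0, 0, 0.55, 0, 0, 0, 0, 0, 0, 0.55, 0.6, 0, 0, 0, 0, 0, 0, 0, 0, 0, 0, 0, 0, 0, 0, 0, 0, 0, 0, 0, 0]}}

```text
t: 20.08
eef_pos: [601.1, 151.1, 223.3]
tcp_rot: [0.74, 1.569, -0.816]
ft_force: [0.6, 0.3, 0.1]
opening: 0.419
```

```bash
python3 - <<'E'
from h import *
show(); c=shot("wrist","w23.png")
im=c["image"]; i=cv2.resize(im[150:240,190:320],None,fx=6,fy=6,interpolation=cv2.INTER_CUBIC); cv2.imwrite("pics/w23b.png",cv2.convertScaleAbs(i,alpha=1.7)[:,:,::-1])
E
```

```text
t20.07 tcp [601.1 151.1 223.3] grasp [601.25 150.9   52.34] yaw 0.0148 F [0.6 0.3 0.1] M [ 0.01 -0.17  0.3 ] open 0.419 q [ 0.14   0.704  1.724 -0.002  0.713  0.127]
```

View pics/w23b.png

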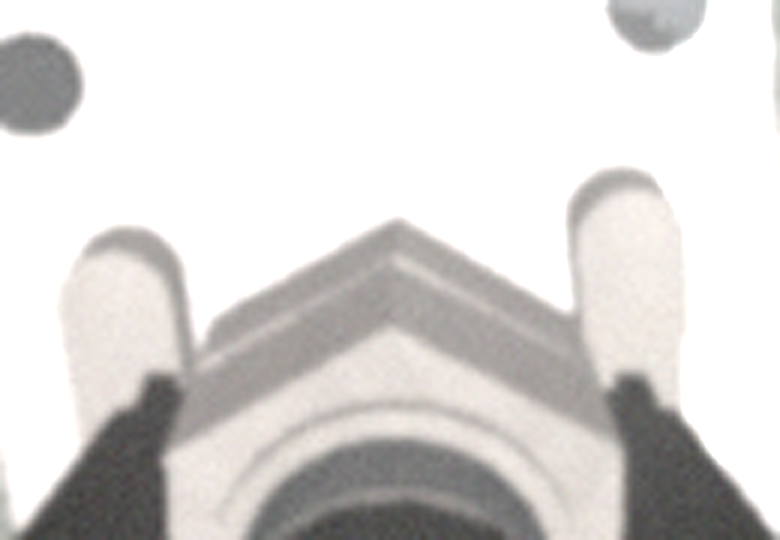

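Request:
{"api": "jog_arm", "payload": {"deltas": [0, 0, 0, 0.02, 0, 0, 0, 0, 0, 0, 0.015, 0, 0, 0]}}

```text
t: 20.38
eef_pos: [601.1, 151.2, 223.3]
tcp_rot: [0.64, 1.569, -0.951]
ft_force: [-0.5, -0.6, 0.2]
opening: 0.42
```

```bash
python3 -c "
from h import *
show()"
```

```text
t20.38 tcp [601.1 151.2 223.3] grasp [601.3  150.88  52.34] yaw -0.0204 F [-0.5 -0.6  0.2] M [0.   0.03 1.14] open 0.420 q [ 0.14   0.704  1.724 -0.003  0.713  0.163]
```

Request:
{"api": "jog_arm", "payload": {"deltas": [0, 0, 0, 0.015, 0, 0, 0]}}

```text
t: 20.5
eef_pos: [601.1, 151.3, 223.3]
tcp_rot: [0.597, 1.568, -1.009]
ft_force: [-1.0, -1.1, 0.7]
opening: 0.422
```

```bash
python3 -c "
from h import *
show()"
```

```text
t20.50 tcp [601.1 151.3 223.3] grasp [601.29 150.89  52.35] yaw -0.0351 F [-1.  -1.1  0.7] M [-0.01  0.06  1.41] open 0.422 q [ 0.14   0.704  1.724 -0.004  0.713  0.178]
```

Request:
{"api": "jog_arm", "payload": {"deltas": [0, 0, 0, 0.008, 0, 0, 0]}}

```text
t: 20.62
eef_pos: [601.1, 151.3, 223.4]
tcp_rot: [0.58, 1.568, -1.034]
ft_force: [-0.4, 0.0, 0.5]
opening: 0.419
```

```bash
python3 -c "
from h import *
show()"
```

```text
t20.62 tcp [601.1 151.3 223.4] grasp [601.32 150.91  52.38] yaw -0.0425 F [-0.4  0.   0.5] M [-0.05  0.02  1.56] open 0.419 q [ 0.14   0.704  1.724 -0.004  0.713  0.186]
```

Request:
{"api": "jog_arm", "payload": {"deltas": [0, 0, 0, 0, 0, 0, 0]}}

```text
t: 20.75
eef_pos: [601.1, 151.4, 223.4]
tcp_rot: [0.542, 1.568, -1.07]
ft_force: [-1.0, -0.3, 1.0]
opening: 0.422
```

```bash
python3 -c "
from h import *
show(); c=shot('wrist','w24.png'); show()
import pickle; pickle.dump(c,open('c24.pkl','wb'))"
```

```text
t20.75 tcp [601.1 151.4 223.4] grasp [601.31 150.89  52.36] yaw -0.0419 F [-1.  -0.3  1. ] M [-0.07  0.    1.44] open 0.422 q [ 0.141  0.704  1.724 -0.005  0.713  0.186]
t20.80 tcp [601.1 151.4 223.4] grasp [601.31 150.92  52.38] yaw -0.0419 F [-0.4 -0.7  0.7] M [-0.08  0.02  1.49] open 0.421 q [ 0.141  0.704  1.724 -0.004  0.713  0.186]
```

Request:
{"api": "jog_arm", "payload": {"deltas": [0, 0, 0, 0, 0, 0, 0.6, 0, 0, 0, 0, 0, 0, 0.6, 0, 0, 0, 0, 0, 0, 0.6, 0, 0, 0, 0, 0, 0, 0.6]}}

```text
t: 21.3
eef_pos: [601.3, 151.0, 223.3]
tcp_rot: [1.181, 1.569, -0.438]
ft_force: [0.0, 0.4, 0.6]
opening: 0.598
```

```bash
python3 - <<'E'
from h import *
import pickle
c=shot("wrist"); pickle.dump(c,open("c25.pkl","wb")); show()
im=c["image"]; i=cv2.resize(im[150:240,190:320],None,fx=6,fy=6,interpolation=cv2.INTER_CUBIC); cv2.imwrite("pics/w25.png",cv2.convertScaleAbs(i,alpha=1.7)[:,:,::-1])
E
```

```text
t21.35 tcp [601.3 151.1 223.4] grasp [601.63 150.91  52.35] yaw -0.0481 F [-0.1  0.  -0. ] M [ 0.01 -0.1  -0.01] open 0.600 q [ 0.14   0.704  1.724 -0.002  0.712  0.189]
```

View pics/w25.png

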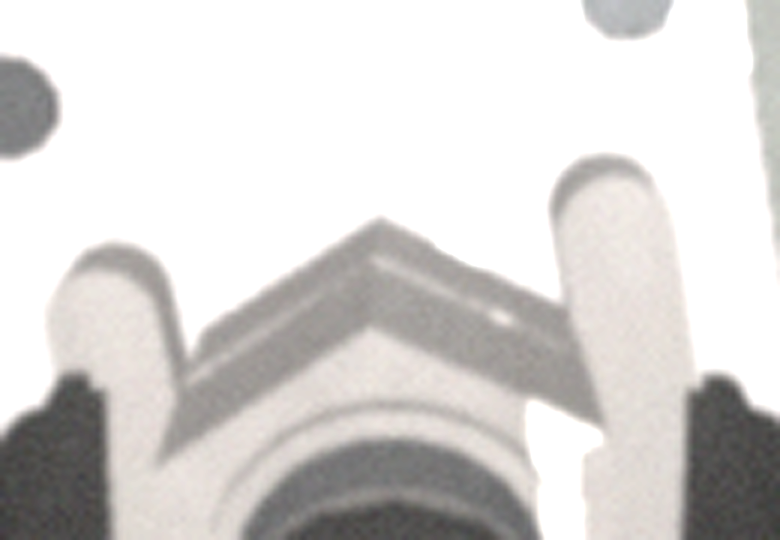

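Request:
{"api": "jog_arm", "payload": {"deltas": [-15, 0, 0, 0, 0, 0, 0.8, -30, 0, 0, 0, 0, 0, 1, -40, 0, 0, 0, 0, 0, 1, -40, 0, 0, 0, 0, 0, 1, -40, 0, 0, 0, 0, 0, 1, 0, 30, 50, 0, 0, 0, 1, 0, 0, 50, 0, 0, 0, 1, 0, 0, 40, 0, 0, 0, 1, 0, 0, 0, 0, 0, 0, 1]}}

```text
t: 22.48
eef_pos: [623.4, 6.8, 403.8]
tcp_rot: [1.546, 1.561, -0.072]
ft_force: [0.6, 0.4, -0.0]
opening: 0.998
```

```bash
python3 - <<'E'
from h import *
import pickle
yd=np.array([np.cos(PHI),np.sin(PHI)]); xd=np.array([yd[1],-yd[0]])
def st(c,uv,z): 
    w=plane(c,np.array(uv)/6+[190,150]-.4,z)[:,:2]-S; return np.c_[w@xd,w@yd]
d=pickle.load(open("c25.pkl","rb"))
def ed(p): 
    f=lambda v: np.degrees(np.arctan2(v[1],v[0])); return round(f(p[0]-p[1])-30,1),round(f(p[2]-p[0])+30,1)
print("after2: lower",ed(st(d,[(380,217),(210,326),(555,299)],13)),"jam",ed(st(d,[(372,326),(160,464),(603,425)],54)))
show(); c=shot("wrist","w26.png"); s=shot("scene"); t=shot("top","t26.png")
i=cv2.resize(s["image"][150:260,190:350],None,fx=5,fy=5,interpolation=cv2.INTER_CUBIC);cv2.imwrite("pics/s26.png",i[:,:,::-1])
show()
E
```

```text
after2: lower (np.float64(-7.8), np.float64(-6.9)) jam (np.float64(-7.0), np.float64(-5.3))
t22.48 tcp [623.4   6.8 403.8] grasp [625.11   6.65 232.78] yaw -0.0469 F [ 0.6  0.4 -0. ] M [ 0.01 -0.1   0.02] open 0.998 q [-0.095  0.488  1.566  0.     1.077 -0.048]
t22.62 tcp [623.6   9.7 403.3] grasp [625.2    9.65 232.27] yaw -0.0437 F [-0.5  0.3 -0.4] M [ 0.02 -0.07  0.05] open 1.003 q [-9.000e-02  4.890e-01  1.566e+00  1.000e-03  1.077e+00 -4.700e-02]
```

View pics/w26.png

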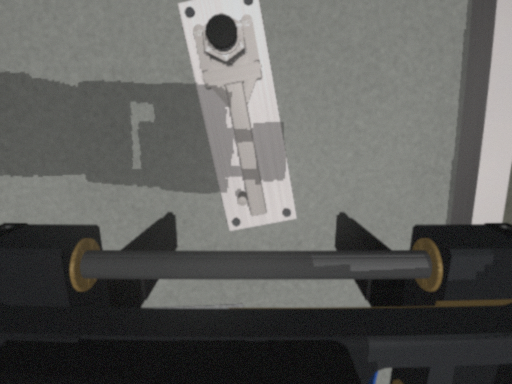

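View pics/s26.png

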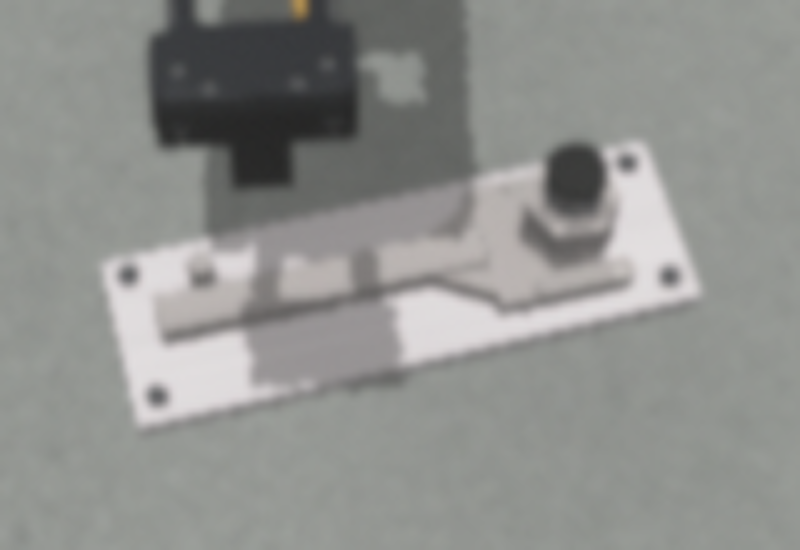

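```bash
python3 -c "
from h import *
print(env.job_done()); show()"
```

```text
the job is handed in; nothing more can be done
None
the job is handed in; nothing more can be done
```

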